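# Check jar caps on the stopped shaker

## Task

Stop the shaker by pressing its red mushroom button down until it latches, then gently twist the cap of every jar anticlockwise to find the loose ones: a sealed cap gives only slightly and stops, a loose cap keeps turning; turn each loose one well past where a sealed one would stop. Set the jars with loose caps upright in the red rework tray and leave the sealed ones seated in their nests, then twist the stop's collar clockwise until the button is fully up again. Do not knock over the other things on the bench.

Things in the scene. Friction and masses are not known exactly. Their poses are not given: they have to be found in the camera images.
- shaker: bench shaker, fixed: grey base with an aluminium top plate, 260 mm along its x, 175 mm along its y, plate top 49 mm above the bench. Origin: centre of its underside on the bench. Six square through-nests (53 mm wide, 14 mm deep, floor at z = 0.035) centred at x = -85, 0, 85 mm, y = +-42.5 mm in its frame.
- jar_1: blue square paste jar, body 50 x 50 mm, 52 mm tall, white ribbed round screw cap 44 mm across (56 to 76 mm above the underside). Origin: centre of the underside, z up. Stands in a shaker nest, underside at z = 0.035, sides square to the shaker, which keeps it from turning. 0.22 kg, fragile: grip with 20 to 40 N, body or cap. A loose cap cannot be seen. May be absent.
- jar_1_cap (a joint): angle of the cap of jar_1, rad, positive anticlockwise from above (unscrewing); 0 at the start for sealed and loose alike, yellow stripe on the cap then in line with the mark on the jar. Turns easily (0.04 N m) at first; a sealed cap meets a firm stop at 0.15 rad, a loose one turns on up to 0.9 rad. Stays where left, cannot come off.
- jar_2: blue square paste jar, body 50 x 50 mm, 52 mm tall, white ribbed round screw cap 44 mm across (56 to 76 mm above the underside). Origin: centre of the underside, z up. Stands in a shaker nest, underside at z = 0.035, sides square to the shaker, which keeps it from turning. 0.22 kg, fragile: grip with 20 to 40 N, body or cap. A loose cap cannot be seen. May be absent.
- jar_2_cap (a joint): angle of the cap of jar_2, rad, positive anticlockwise from above (unscrewing); 0 at the start for sealed and loose alike, yellow stripe on the cap then in line with the mark on the jar. Turns easily (0.04 N m) at first; a sealed cap meets a firm stop at 0.15 rad, a loose one turns on up to 0.9 rad. Stays where left, cannot come off.
- jar_3: blue square paste jar, body 50 x 50 mm, 52 mm tall, white ribbed round screw cap 44 mm across (56 to 76 mm above the underside). Origin: centre of the underside, z up. Stands in a shaker nest, underside at z = 0.035, sides square to the shaker, which keeps it from turning. 0.22 kg, fragile: grip with 20 to 40 N, body or cap. A loose cap cannot be seen. May be absent.
- jar_3_cap (a joint): angle of the cap of jar_3, rad, positive anticlockwise from above (unscrewing); 0 at the start for sealed and loose alike, yellow stripe on the cap then in line with the mark on the jar. Turns easily (0.04 N m) at first; a sealed cap meets a firm stop at 0.15 rad, a loose one turns on up to 0.9 rad. Stays where left, cannot come off.
- jar_4: blue square paste jar, body 50 x 50 mm, 52 mm tall, white ribbed round screw cap 44 mm across (56 to 76 mm above the underside). Origin: centre of the underside, z up. Stands in a shaker nest, underside at z = 0.035, sides square to the shaker, which keeps it from turning. 0.22 kg, fragile: grip with 20 to 40 N, body or cap. A loose cap cannot be seen. May be absent.
- jar_4_cap (a joint): angle of the cap of jar_4, rad, positive anticlockwise from above (unscrewing); 0 at the start for sealed and loose alike, yellow stripe on the cap then in line with the mark on the jar. Turns easily (0.04 N m) at first; a sealed cap meets a firm stop at 0.15 rad, a loose one turns on up to 0.9 rad. Stays where left, cannot come off.
- jar_5: blue square paste jar, body 50 x 50 mm, 52 mm tall, white ribbed round screw cap 44 mm across (56 to 76 mm above the underside). Origin: centre of the underside, z up. Stands in a shaker nest, underside at z = 0.035, sides square to the shaker, which keeps it from turning. 0.22 kg, fragile: grip with 20 to 40 N, body or cap. A loose cap cannot be seen. May be absent.
- jar_5_cap (a joint): angle of the cap of jar_5, rad, positive anticlockwise from above (unscrewing); 0 at the start for sealed and loose alike, yellow stripe on the cap then in line with the mark on the jar. Turns easily (0.04 N m) at first; a sealed cap meets a firm stop at 0.15 rad, a loose one turns on up to 0.9 rad. Stays where left, cannot come off.
- jar_6: blue square paste jar, body 50 x 50 mm, 52 mm tall, white ribbed round screw cap 44 mm across (56 to 76 mm above the underside). Origin: centre of the underside, z up. Stands in a shaker nest, underside at z = 0.035, sides square to the shaker, which keeps it from turning. 0.22 kg, fragile: grip with 20 to 40 N, body or cap. A loose cap cannot be seen. May be absent.
- jar_6_cap (a joint): angle of the cap of jar_6, rad, positive anticlockwise from above (unscrewing); 0 at the start for sealed and loose alike, yellow stripe on the cap then in line with the mark on the jar. Turns easily (0.04 N m) at first; a sealed cap meets a firm stop at 0.15 rad, a loose one turns on up to 0.9 rad. Stays where left, cannot come off.
- rework_tray: loose red open tray for rework, 240 mm along its x, 130 mm along its y, 30 mm high, walls and floor 4 mm thick, 0.7 kg. Origin: centre of its underside. Three jars stand in it upright in a row along its x (at x = -70, 0, 70 mm). It stands on the bench to the left or the right of the shaker.
- stop_station: the shaker's stop station, a fixed yellow box 90 x 90 mm on a 110 x 110 mm steel plate, box top 52 mm above the bench, with a red mushroom button over a grey ribbed twist collar on top. Origin: centre of the underside on the bench, z up. It stands on the side of the shaker where the tray is not.
- stop_button_top (a point): centre of the top of the red mushroom button (38 mm across); 97 mm above the bench when up, 89 mm when pressed; moves with it.
- stop_button (a joint): how far the mushroom button is pressed, m: 0 up, 0.008 fully down. Pressing takes about 10 N at first; past half way a spring snaps it down and it stays down until the collar is twisted back.
- stop_collar_grip (a point): centre of the grey twist collar under the mushroom: 54 mm across, 18 mm tall, from 57 to 75 mm above the bench; this point is on its axis, 66 mm above the bench. The collar keeps its height. Above it the mushroom is narrower (38 mm), so fingers can pass down beside it.
- stop_collar (a joint): angle of the collar, rad, positive anticlockwise seen from above: 0 with the button up. It turns with the button to 0.9 as the button is pressed; twisting it clockwise back to 0 (about 0.1 N m; past half way a spring helps) brings the button up again. A white mark on it shows its angle.
- ipa_bottle: bystander: white square solvent bottle with a steel cap, 56 x 53 x 129 mm, loose, behind the shaker. Origin: centre of the underside, z up.
- spool: bystander: solder spool with black flanges, 52 mm across, 56 mm tall, standing loose at the back right. Origin: centre of the underside, z up.

How it is judged:
On the way, in this order (a step that is already met when the one before it is completed fails the run):
1. the shaker's stop button is pressed down and latched, before any cap has been turned (value of joint stop_button above 0.0065 m and value of joint each of jar_1_cap, jar_2_cap, jar_3_cap, jar_4_cap, jar_5_cap, jar_6_cap below 0.07 rad), for 0.2 s.
2. with the stop still down, every cap has been twisted (a sealed one to its stop, a loose one past 0.3 rad), the jars with loose caps stand in the rework tray and the sealed ones in the nests (value of joint stop_button above 0.0065 m and value of joint each of jar_2_cap, jar_3_cap, jar_6_cap above 0.3 rad and value of joint each of jar_1_cap, jar_4_cap, jar_5_cap above 0.08 rad and x of jar_2 in the frame of rework_tray between -0.096 and 0.096 m and y of jar_2 in the frame of rework_tray between -0.045 and 0.045 m and z of jar_2 in the frame of rework_tray between -0.002 and 0.012 m and angle between each of jar_2, jar_3, jar_6's own z axis and vertical below 0.15 rad and x of jar_3 in the frame of rework_tray between -0.096 and 0.096 m and y of jar_3 in the frame of rework_tray between -0.045 and 0.045 m and z of jar_3 in the frame of rework_tray between -0.002 and 0.012 m and x of jar_6 in the frame of rework_tray between -0.096 and 0.096 m and y of jar_6 in the frame of rework_tray between -0.045 and 0.045 m and z of jar_6 in the frame of rework_tray between -0.002 and 0.012 m and x of jar_1 in the frame of shaker between -0.095 and 0.095 m and y of jar_1 in the frame of shaker between -0.053 and 0.053 m and z of jar_1 in the frame of shaker between 0.03 and 0.041 m and angle between each of jar_1, jar_4, jar_5's own z axis and vertical below 0.1 rad and x of jar_4 in the frame of shaker between -0.095 and 0.095 m and y of jar_4 in the frame of shaker between -0.053 and 0.053 m and z of jar_4 in the frame of shaker between 0.03 and 0.041 m and x of jar_5 in the frame of shaker between -0.095 and 0.095 m and y of jar_5 in the frame of shaker between -0.053 and 0.053 m and z of jar_5 in the frame of shaker between 0.03 and 0.041 m), for 0.2 s.
3. the stop is twisted back and the button is up (value of joint stop_button below 0.0015 m), for 0.2 s.
At the end, for the whole second after the job is handed in: Button up (under 1.5 mm); sealed caps twisted past 0.08 rad, loose ones past 0.3; jars with loose caps upright (0.15 rad) on the floor of the rework tray; sealed jars seated in nests of the shaker, upright within 0.1 rad; all at rest (value of joint stop_button below 0.0015 m and value of joint each of jar_2_cap, jar_3_cap, jar_6_cap above 0.3 rad and value of joint each of jar_1_cap, jar_4_cap, jar_5_cap above 0.08 rad and x of jar_2 in the frame of rework_tray between -0.096 and 0.096 m and y of jar_2 in the frame of rework_tray between -0.045 and 0.045 m and z of jar_2 in the frame of rework_tray between -0.002 and 0.012 m and angle between each of jar_2, jar_3, jar_6's own z axis and vertical below 0.15 rad and x of jar_3 in the frame of rework_tray between -0.096 and 0.096 m and y of jar_3 in the frame of rework_tray between -0.045 and 0.045 m and z of jar_3 in the frame of rework_tray between -0.002 and 0.012 m and x of jar_6 in the frame of rework_tray between -0.096 and 0.096 m and y of jar_6 in the frame of rework_tray between -0.045 and 0.045 m and z of jar_6 in the frame of rework_tray between -0.002 and 0.012 m and x of jar_1 in the frame of shaker between -0.095 and 0.095 m and y of jar_1 in the frame of shaker between -0.053 and 0.053 m and z of jar_1 in the frame of shaker between 0.03 and 0.041 m and angle between each of jar_1, jar_4, jar_5's own z axis and vertical below 0.1 rad and x of jar_4 in the frame of shaker between -0.095 and 0.095 m and y of jar_4 in the frame of shaker between -0.053 and 0.053 m and z of jar_4 in the frame of shaker between 0.03 and 0.041 m and x of jar_5 in the frame of shaker between -0.095 and 0.095 m and y of jar_5 in the frame of shaker between -0.053 and 0.053 m and z of jar_5 in the frame of shaker between 0.03 and 0.041 m and linear speed of each of jar_1, jar_2, jar_3, jar_4, jar_5, jar_6 below 0.02 m/s); the robot touches nothing.
It fails at once if the solvent bottle or the solder spool is knocked over (angle between any of ipa_bottle, spool's own z axis and vertical above 0.5 rad).
It fails at once if a jar is squeezed or struck by the fingers with more than 150 N in all (contact force between the fingers and jar_1 above 150 N or contact force between the fingers and jar_2 above 150 N or contact force between the fingers and jar_3 above 150 N or contact force between the fingers and jar_4 above 150 N or contact force between the fingers and jar_5 above 150 N or contact force between the fingers and jar_6 above 150 N).
Of jar_1, jar_2, jar_3, jar_4, jar_5, jar_6 only 5 to 6 are there at a start; the rules pass over those that are not, and their reading is None.
At some moment in a run one of rework_tray may be knocked a few centimetres aside while the robot is not near it.
It also fails if it takes over 210 s, if anything falls off the work surface, if the arm or the gripper's body presses on something with over 40 N, if the wrist force passes 120 N, or if a joint passes its speed limit or range.

## Robot

A 6-joint arm with a two-finger parallel gripper is mounted at the origin on a cart in front of the work surface, level with it; the furniture and walls round the work are solid. World frame = base frame: x ahead of the robot, y to its left, z up, the work surface at z = 0. Lengths are in m, angles in rad, forces in N, time in s.
With the tool pointing down it reaches from about 0.325 to 0.9 m from the base axis. Payload 6.1 kg.
Tool frame: the origin (TCP) lies at the very end of the fingers, on their centre line; the grasp point (between the pads) lies 19 mm behind it (manip.hold_point_z is the distance from the TCP to the grasp point, in m); z points along the fingers, y is the line along which they close (so a half turn about z gives the same grasp; the last joint's range is limited). The gripper opens to 85 mm and grips with 20 to 120 N. Pads are 22 mm wide; open, the fingers measure 114 mm over their backs; the gripper's body (76 mm by 85 mm) begins 54 mm behind the grasp point. The pads swing forward as they close: fully open they stand 13 mm farther back than shut.
Start: joints at [-1.388, 0.22, 1.526, -0, 1.395, -0.126], TCP at [0.19, -0.595, 0.231] pointing down, gripper open.
Joint ranges: [-2.98, 2.98], [-0.91, 2.08], [0.09, 2.57], [-1.24, 4.39], [0.2, 2.65], [-2.68, 2.68]. Speed limits (rad/s): [2.57, 2.57, 3.01, 3.14, 3.14, 3.14].

## Interface

Orientations are given as a unit quaternion [x, y, z, w].
In Python, from plant import manip, vision, job gives the robot as it stands.
- The arm moves only by the tool carry_out, never from a script. Its argument "series" is a list of rows, each an object with "travel": the shift along the tool's x, y, z as a fraction of full scale, a list of three; "angular": the turn, a rotation vector about the tool's x, y, z as a fraction of full scale, a list of three. In form: [{"travel": [tx, ty, tz], "angular": [wx, wy, wz]}, ...]. A call has 1 to 12 rows; each row is the pose to reach, as a shift and turn from the pose commanded when the call began, along the tool's axes at that moment; what a row does not reach only later rows make up. Full scale, the value 1, is 0.4 m for a shift and 60 degrees for a turn. A row lasts 1/10 s, in which the tool goes at most 50 mm and 8.59 degrees, less where a joint would pass 70% of its speed; a pose out of reach is approached as far as the arm can. A call with a number of a shift or a turn outside -1 to 1 is refused whole. A call with a gripper value outside its range is refused whole. "jaw" is the opening, from 0 (shut) to 1 (fully open), set as the call begins (left out, the last holds). The fingers move at their own pace and stop on an object; "force" is the grip in N (left out, the last holds). Time passes only in rows, so rows that repeat a pose let the fingers close. It gives the time, the measured TCP pose, the force, the opening and the grip force at its end, in the units of the state.
- manip.state(): the state, without advancing time (a new reading comes with each control period).
- vision.read_camera(name): name is "side" or "top" or "wrist"; returns a dict with "img" (480x640x3 uint8, red, green, blue), "fov_y" (degrees; the focal length in pixels is half the picture's height over the tangent of half this angle, whatever the lens; pixels are square), "cx", "cy" (the principal point, pixels), "rvec" (rotation vector, rad) and "tvec" (3), from world to camera coordinates, as OpenCV has them. Camera axes: x right, y down, z forward; pixel columns grow to the right and rows downward; lengths in m; the calibration is good to about 2 mm. A picture is of the moment at which its call begins. There is no depth.
- job.finish_job(): hands the job in; it is judged then, once.
The state is a dict: "clock": time; "qpos": joint angles; "joint_vel": joint speeds; "joint_efforts": joint torques, N m; "position": TCP position; "eef_rot": TCP orientation; "wrist_force": force on the tool from outside, world axes, zero at the start; "ft_torque": the same for the moment, N m; "grip_width": finger opening in m; "gripper_force": force on a finger pad.
Only numpy, scipy, OpenCV 4.12 (cv2) and the standard library are available. Lean on these libraries where they do the work, as an engineer would, in place of code of your own. Each camera call takes 0.05 s, during which the arm holds its last target. There are 200 camera calls.

## Working session

There is one attempt and no reset: what is moved stays moved. The work goes in short steps, Python scripts to look and compute and a tool call to move; the robot and the scene stay as the last step left them, time stands still between calls to the robot, and variables do not carry over. Pictures are saved under pics/ and viewed, at most 14 in all, crops included, and the job is handed in when it is done.

Besides the shell and the picture viewer there is one more tool, called after "Call:" by a JSON object that holds its "fn" and its "kwargs". carry_out: Moves the arm, as the interface text tells. Its arguments: {"type":"object","properties":{"series":{"type":"array"},"jaw":{"type":"number"},"force":{"type":"number"}},"required":["series"]}

```bash
ls; mkdir -p pics; python3 - <<'E'
from plant import manip, vision
import cv2
print(manip.state(), manip.hold_point_z)
for n in("top","side"):
    r=vision.read_camera(n); cv2.imwrite(f"pics/{n}0.png",r["img"][:,:,::-1]); print(n,{k:v for k,v in r.items() if k!="img"})
E
```

```text
pics
{'clock': 0.0, 'qpos': array([-1.38811614e+00,  2.21217288e-01,  1.52758648e+00,  1.68861966e-05,
        1.39468872e+00, -1.26054627e-01]), 'joint_vel': array([ 0.00073704,  0.00143521,  0.00020693, -0.0003033 , -0.0015816 ,
       -0.00023044]), 'joint_efforts': array([-8.24791059e-04, -4.96898532e+01, -3.89393663e+01, -2.40215440e-04,
        1.11105872e-02,  7.37093416e-06]), 'position': array([ 0.18982955, -0.59485764,  0.23021774]), 'eef_rot': array([ 9.88108776e-01,  1.53753520e-01, -1.85835574e-05, -9.49776141e-04]), 'wrist_force': array([0.82477696, 0.25500461, 0.19948812]), 'ft_torque': array([ 0.01214115, -0.00134367,  0.0429571 ]), 'gripper_force': 0.0, 'grip_width': 0.08558453554405017} 0.0187
top {'fov_y': 48.52268334241376, 'cx': 320.87281461410333, 'cy': 235.85971687441892, 'rvec': array([ 2.19091377, -2.00750514,  0.21084669]), 'tvec': array([0.07573589, 0.59781423, 1.12105899])}
side {'fov_y': 44.18246870959091, 'cx': 315.8965923469729, 'cy': 251.51919291332817, 'rvec': array([ 2.17747758, -0.1029326 ,  0.05474169]), 'tvec': array([-0.55959715,  0.17049497,  1.12487934])}
```

View pics/top0.png

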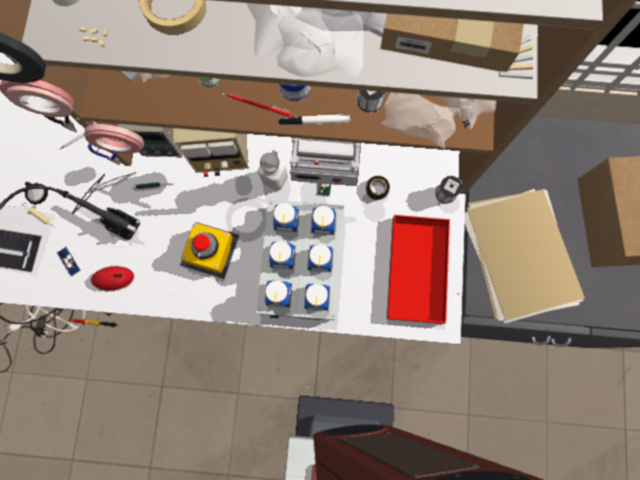

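View pics/side0.png

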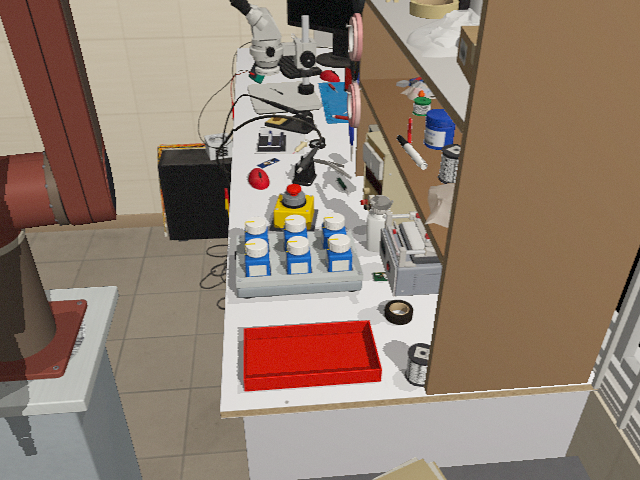

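```bash
cat > h.py <<'E'
import numpy as np, cv2
from plant import manip, vision
from scipy.spatial.transform import Rotation as R
def cam(n,save=None):
    r=vision.read_camera(n)
    if save: cv2.imwrite(f"pics/{save}.png",r["img"][:,:,::-1])
    r["f"]=240/np.tan(np.radians(r["fov_y"]/2)); r["Rm"]=cv2.Rodrigues(np.array(r["rvec"],float))[0]; r["t"]=np.array(r["tvec"]); return r
def proj(r,P):
    p=np.atleast_2d(P)@r["Rm"].T+r["t"]; return np.c_[r["f"]*p[:,0]/p[:,2]+r["cx"], r["f"]*p[:,1]/p[:,2]+r["cy"]]
def back(r,uv,z):
    uv=np.atleast_2d(uv).astype(float); d=np.c_[(uv[:,0]-r["cx"])/r["f"],(uv[:,1]-r["cy"])/r["f"],np.ones(len(uv))]@r["Rm"]
    c=-r["Rm"].T@r["t"]; return c+d*((z-c[2])/d[:,2])[:,None]
E
python3 - <<'E'
from h import *
r=cam("top"); im=r["img"]
hsv=cv2.cvtColor(im,cv2.COLOR_RGB2HSV)
H,S,V=[hsv[...,i].astype(int) for i in range(3)]
print("caps approx",back(r,[(285,214),(323,217),(281,252),(320,255),(277,292),(317,295)],.111).round(3).tolist())
red=(((H<6)|(H>174))&(S>150)&(V>80)).astype(np.uint8)
n,l,st,c=cv2.connectedComponentsWithStats(red)
for i in range(1,n):
    if st[i,4]>100:
        k=np.where(l==i); print(st[i],c[i], cv2.minAreaRect(np.c_[k[1],k[0]].astype(np.float32)))
        print(back(r,[c[i]],.097).round(3), cv2.boxPoints(cv2.minAreaRect(np.c_[k[1],k[0]].astype(np.float32))).round(1).tolist(), back(r,cv2.boxPoints(cv2.minAreaRect(np.c_[k[1],k[0]].astype(np.float32))),.03).round(3).tolist())
a=im[185:330,170:345,::-1]; cv2.imwrite("pics/c1.png",cv2.resize(a,None,fx=4,fy=4,interpolation=cv2.INTER_CUBIC))
E
```

```text
caps approx [[0.62, 0.208, 0.111], [0.621, 0.126, 0.111], [0.537, 0.208, 0.111], [0.537, 0.125, 0.111], [0.451, 0.207, 0.111], [0.452, 0.123, 0.111]]
[226  94  67  24 261] [259.42145594 105.0651341 ] ((259.1872863769531, 104.91734313964844), (69.8720932006836, 4.1481242179870605), 17.818889617919922)
[[0.875 0.294 0.097]] [[225.3000030517578, 96.19999694824219], [226.60000610351562, 92.30000305175781], [293.1000061035156, 113.5999984741211], [291.79998779296875, 117.5999984741211]] [[0.923, 0.391, 0.03], [0.934, 0.389, 0.03], [0.892, 0.222, 0.03], [0.881, 0.224, 0.03]]
[ 388  216   61  108 5908] [418.46530129 269.42924848] ((418.88897705078125, 269.2906799316406), (57.8883171081543, 104.79507446289062), 3.317781448364258)
[[ 0.527 -0.087  0.097]] [[387.0, 319.8999938964844], [393.0, 215.3000030517578], [450.79998779296875, 218.6999969482422], [444.79998779296875, 323.29998779296875]] [[0.419, -0.034, 0.03], [0.659, -0.033, 0.03], [0.663, -0.167, 0.03], [0.423, -0.162, 0.03]]
[193 234  17  17 221] [201.         242.18552036] ((200.75001525878906, 242.25001525878906), (15.55634880065918, 16.26345443725586), 45.0)
[[0.546 0.384 0.097]] [[189.5, 242.5], [201.0, 231.0], [212.0, 242.0], [200.5, 253.5]] [[0.555, 0.427, 0.03], [0.584, 0.404, 0.03], [0.561, 0.376, 0.03], [0.532, 0.398, 0.03]]
[ 92 267  41  23 716] [112.00837989 277.90502793] ((112.0, 278.0), (22.0, 40.0), 90.0)
[[0.452 0.563 0.097]] [[92.0, 267.0], [132.0, 267.0], [132.0, 289.0], [92.0, 289.0]] [[0.479, 0.64, 0.03], [0.487, 0.549, 0.03], [0.438, 0.541, 0.03], [0.43, 0.631, 0.03]]
```

View pics/c1.png

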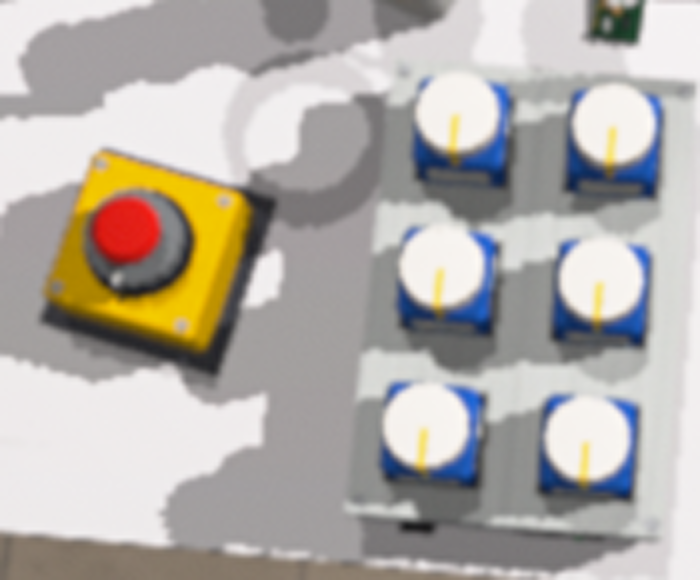

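```bash
cat >> h.py <<'E'
def go(pos,yaw=None,tilt=True):
    "fractions for the move from the measured pose to pos, tool down with tool x at yaw"
    s=manip.state(); Q=R.from_quat(s["eef_rot"]); p=np.array(s["position"])
    x=Q.as_matrix()[:,0]; cy=np.arctan2(x[1],x[0])
    if yaw is None: yaw=cy
    T=R.from_euler("z",yaw)*R.from_euler("x",np.pi)
    tr=Q.inv().apply(np.array(pos)-p)/.4; an=(Q.inv()*T).as_rotvec()/np.radians(60)
    n=max(np.linalg.norm(tr)*.4/.05,np.linalg.norm(an)*60/8.59)
    print("t",round(float(s["clock"]),2),"p",p.round(4),"yaw",round(cy,3),"q6",round(float(s["qpos"][5]),2),"-> travel",tr.round(3).tolist(),"angular",an.round(3).tolist(),"rows",round(n,1))
E
python3 - <<'E'
from h import *
r=cam("top")
uv=np.array([(457,112),(614,125),(441,266),(602,282),(426,427),(588,438)])/4+np.array([170,185])-.4
P=back(r,uv,.111)[:,:2]; print(P.round(4).tolist())
M=np.array([(85,42.5),(85,-42.5),(0,42.5),(0,-42.5),(-85,42.5),(-85,-42.5)])/1000
A=M-M.mean(0);B=P-P.mean(0); th=np.arctan2((A[:,0]*B[:,1]-A[:,1]*B[:,0]).sum(),(A*B).sum())
c,s=np.cos(th),np.sin(th); F=A@np.array([[c,s],[-s,c]])+P.mean(0)
print(P.mean(0),th,F.round(4).tolist(),((P-F)*1000).round(1).tolist())
print("button",back(r,np.array([[125,230]])/4+[170,185]-np.array([.4,.4]),.097))
print("collar",back(r,np.array([[138,243]])/4+[170,185]-np.array([.4,.4]),.075))
go([0.19,-0.595,0.231],0.0)
E
```

```text
[[0.6232, 0.2106], [0.6233, 0.1255], [0.5383, 0.2104], [0.5371, 0.1244], [0.4524, 0.2093], [0.4541, 0.1244]]
[0.53807815 0.16744052] 0.005868216177836213 [[0.6228, 0.2104], [0.6233, 0.1254], [0.5378, 0.2099], [0.5383, 0.1249], [0.4528, 0.2094], [0.4533, 0.1244]] [[0.4, 0.2], [-0.0, 0.1], [0.5, 0.5], [-1.2, -0.5], [-0.4, -0.1], [0.8, -0.1]]
button [[0.5457083  0.38415811 0.097     ]]
collar [[0.543159  0.3816005 0.075    ]]
t 0.2 p [ 0.1899 -0.5951  0.2306] yaw 0.309 q6 -0.13 -> travel [0.0, -0.0, -0.001] angular [-0.001, 0.0, 0.295] rows 2.1
```

```bash
python3 -c "
from h import *
go([0.36,-0.3,0.24],0.7)"
```

```text
t 0.2 p [ 0.1899 -0.5951  0.2306] yaw 0.309 q6 -0.13 -> travel [0.629, -0.574, -0.023] angular [-0.001, -0.0, -0.374] rows 6.8
```

Call:
{"fn": "carry_out", "kwargs": {"series": [{"travel": [0.629, -0.574, -0.023], "angular": [0, 0, -0.374]}, {"travel": [0.629, -0.574, -0.023], "angular": [0, 0, -0.374]}, {"travel": [0.629, -0.574, -0.023], "angular": [0, 0, -0.374]}, {"travel": [0.629, -0.574, -0.023], "angular": [0, 0, -0.374]}, {"travel": [0.629, -0.574, -0.023], "angular": [0, 0, -0.374]}, {"travel": [0.629, -0.574, -0.023], "angular": [0, 0, -0.374]}, {"travel": [0.629, -0.574, -0.023], "angular": [0, 0, -0.374]}, {"travel": [0.629, -0.574, -0.023], "angular": [0, 0, -0.374]}, {"travel": [0.629, -0.574, -0.023], "angular": [0, 0, -0.374]}], "jaw": 0, "force": 30}}

```text
clock: 1.1
position: [0.3602, -0.2998, 0.2406]
eef_rot: [0.939, 0.344, -0.0, 0.0]
wrist_force: [-0.9, -0.1, 0.2]
grip_width: -0.0003
gripper_force: 0.0
```

```bash
python3 -c "
from h import *
go([0.47,0.05,0.22],1.2)"
```

```text
t 1.1 p [ 0.3602 -0.2998  0.2406] yaw 0.703 q6 0.01 -> travel [0.775, -0.49, 0.051] angular [0.0, 0.001, -0.475] rows 7.3
```

Call:
{"fn": "carry_out", "kwargs": {"series": [{"travel": [0.775, -0.49, 0.051], "angular": [0, 0, -0.475]}, {"travel": [0.775, -0.49, 0.051], "angular": [0, 0, -0.475]}, {"travel": [0.775, -0.49, 0.051], "angular": [0, 0, -0.475]}, {"travel": [0.775, -0.49, 0.051], "angular": [0, 0, -0.475]}, {"travel": [0.775, -0.49, 0.051], "angular": [0, 0, -0.475]}, {"travel": [0.775, -0.49, 0.051], "angular": [0, 0, -0.475]}, {"travel": [0.775, -0.49, 0.051], "angular": [0, 0, -0.475]}, {"travel": [0.775, -0.49, 0.051], "angular": [0, 0, -0.475]}, {"travel": [0.775, -0.49, 0.051], "angular": [0, 0, -0.475]}]}}

```text
clock: 2.0
position: [0.4711, 0.0502, 0.2196]
eef_rot: [0.825, 0.565, -0.0, -0.0]
wrist_force: [-0.2, -0.4, 0.1]
grip_width: -0.0002
gripper_force: 0.0
```

```bash
python3 -c "
from h import *
go([0.545,0.383,0.16],1.571)"
```

```text
t 2.0 p [0.4711 0.0502 0.2196] yaw 1.2 q6 0.31 -> travel [0.842, -0.129, 0.149] angular [-0.001, 0.0, -0.354] rows 6.9
```

Call:
{"fn": "carry_out", "kwargs": {"series": [{"travel": [0.842, -0.129, 0.149], "angular": [0, 0, -0.354]}, {"travel": [0.842, -0.129, 0.149], "angular": [0, 0, -0.354]}, {"travel": [0.842, -0.129, 0.149], "angular": [0, 0, -0.354]}, {"travel": [0.842, -0.129, 0.149], "angular": [0, 0, -0.354]}, {"travel": [0.842, -0.129, 0.149], "angular": [0, 0, -0.354]}, {"travel": [0.842, -0.129, 0.149], "angular": [0, 0, -0.354]}, {"travel": [0.842, -0.129, 0.149], "angular": [0, 0, -0.354]}, {"travel": [0.842, -0.129, 0.149], "angular": [0, 0, -0.354]}, {"travel": [0.842, -0.129, 0.149], "angular": [0, 0, -0.354]}]}}

```text
clock: 2.9
position: [0.546, 0.3801, 0.1589]
eef_rot: [0.708, 0.706, -0.001, 0.0]
wrist_force: [-0.3, -0.4, 0.0]
grip_width: -0.0
gripper_force: 0.0
```

```bash
python3 -c "
from h import *
go([0.545,0.383,0.100],1.571);go([0.545,0.383,0.0855],1.571)
r=cam('wrist','w1'); print(proj(r,[[.545,.383,.097]]), r['Rm'].tolist(), r['t'], -r['Rm'].T@r['t'])"
```

```text
t 2.9 p [0.546  0.3801 0.1589] yaw 1.568 q6 0.49 -> travel [0.007, -0.002, 0.147] angular [-0.002, 0.002, -0.003] rows 1.2
t 2.9 p [0.546  0.3801 0.1589] yaw 1.568 q6 0.49 -> travel [0.008, -0.002, 0.184] angular [-0.002, 0.002, -0.003] rows 1.5
[[317.4986993 251.4114265]] [[0.9999937590107669, -0.0033974246704698654, -0.0009692497735722637], [-0.0029586335587537638, -0.9552369147289532, 0.29582711712514714], [-0.0019309135092238595, -0.2958224032163876, -0.9552410048402973]] [-0.54488086  0.34702376  0.42288796] [0.54672074 0.45473844 0.30077275]
```

View pics/w1.png

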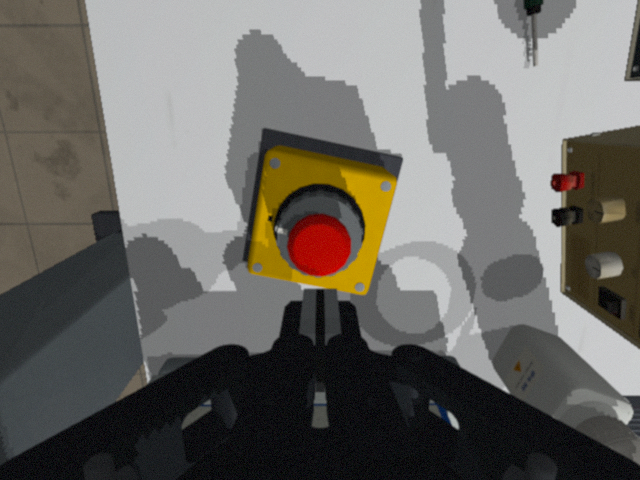

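```bash
python3 -c "
from h import *
r=cam('wrist');print(back(r,[[320,246]],.097),back(r,[[319,230]],.075))
go([0.546,0.385,0.100],1.571);go([0.546,0.385,0.088],1.571)"
```

```text
[[0.54665006 0.38546453 0.097     ]] [[0.54605643 0.38856154 0.075     ]]
t 3.0 p [0.5463 0.3795 0.1605] yaw 1.566 q6 0.49 -> travel [0.014, -0.001, 0.151] angular [-0.0, 0.001, -0.005] rows 1.2
t 3.0 p [0.5463 0.3795 0.1605] yaw 1.566 q6 0.49 -> travel [0.014, -0.001, 0.181] angular [-0.0, 0.001, -0.005] rows 1.5
```

Call:
{"fn": "carry_out", "kwargs": {"series": [{"travel": [0.014, 0, 0.1], "angular": [0, 0, 0]}, {"travel": [0.014, 0, 0.145], "angular": [0, 0, 0]}, {"travel": [0.014, 0, 0.155], "angular": [0, 0, 0]}, {"travel": [0.014, 0, 0.163], "angular": [0, 0, 0]}, {"travel": [0.014, 0, 0.168], "angular": [0, 0, 0]}, {"travel": [0.014, 0, 0.173], "angular": [0, 0, 0]}, {"travel": [0.014, 0, 0.177], "angular": [0, 0, 0]}, {"travel": [0.014, 0, 0.18], "angular": [0, 0, 0]}, {"travel": [0.014, 0, 0.18], "angular": [0, 0, 0]}]}}

```text
clock: 3.9
position: [0.5457, 0.3874, 0.0892]
eef_rot: [0.708, 0.706, 0.001, 0.0]
wrist_force: [-0.1, -0.2, 0.2]
grip_width: 0.0003
gripper_force: 0.0
```

Call:
{"fn": "carry_out", "kwargs": {"series": [{"travel": [0, 0, 0.003], "angular": [0, 0, 0]}, {"travel": [0, 0, 0.006], "angular": [0, 0, 0]}, {"travel": [0, 0, 0.006], "angular": [0, 0, 0]}]}}

```text
clock: 4.2
position: [0.5459, 0.3875, 0.089]
eef_rot: [0.708, 0.706, 0.001, 0.0]
wrist_force: [-5.3, -4.6, 13.9]
grip_width: -0.0002
gripper_force: 7.0
```

Contact at 0.089 with 14 N: fully down. Lift and look.

Call:
{"fn": "carry_out", "kwargs": {"series": [{"travel": [0, 0, -0.1], "angular": [0, 0, 0]}, {"travel": [0, 0, -0.2], "angular": [0, 0, 0]}, {"travel": [0, 0, -0.2], "angular": [0, 0, 0]}, {"travel": [0, 0, -0.2], "angular": [0, 0, 0]}], "jaw": 0.75}}

```text
clock: 4.6
position: [0.5463, 0.3881, 0.1681]
eef_rot: [0.708, 0.706, 0.002, 0.0]
wrist_force: [-0.5, 0.1, -0.5]
grip_width: 0.0582
gripper_force: 0.0
```

```bash
python3 -c "
from h import *
r=cam('wrist','w2');cv2.imwrite('pics/w2c.png',cv2.resize(r['img'][120:320,220:430,::-1],None,fx=2.5,fy=2.5))
c,s=np.cos(.0059),np.sin(.0059)
go([0.6228,0.2104,0.16],1.571)"
```

```text
t 4.65 p [0.5452 0.3875 0.1661] yaw 1.569 q6 0.5 -> travel [-0.442, 0.195, 0.015] angular [0.0, -0.0, -0.002] rows 3.9
```

View pics/w2c.png

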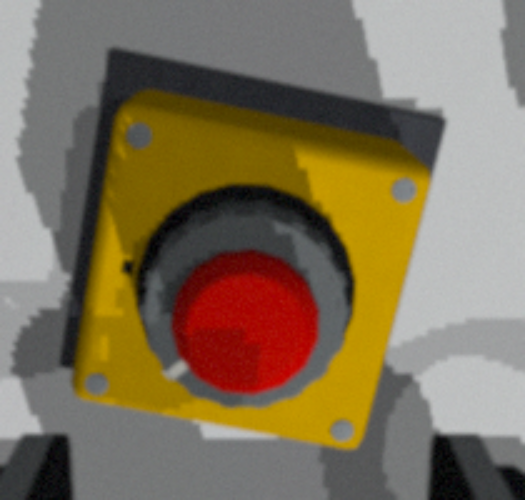

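Call:
{"fn": "carry_out", "kwargs": {"series": [{"travel": [-0.442, 0.195, 0.015], "angular": [0, 0, 0]}, {"travel": [-0.442, 0.195, 0.015], "angular": [0, 0, 0]}, {"travel": [-0.442, 0.195, 0.015], "angular": [0, 0, 0]}, {"travel": [-0.442, 0.195, 0.015], "angular": [0, 0, 0]}, {"travel": [-0.442, 0.195, 0.015], "angular": [0, 0, 0]}, {"travel": [-0.442, 0.195, 0.015], "angular": [0, 0, 0]}]}}

```text
clock: 5.25
position: [0.6221, 0.2093, 0.158]
eef_rot: [0.709, 0.705, -0.001, -0.001]
wrist_force: [0.1, 0.7, -1.0]
grip_width: 0.0641
gripper_force: 0.0
```

```bash
python3 -c "
from h import *
go([0.6228,0.2104,0.09],1.571)
r=cam('wrist','w3'); print(proj(r,[[.6228,.2104,.111],[.5378,.2099,.111]]))
go([0.6228,0.2104,0.09],1.571)
"
```

```text
t 5.25 p [0.6221 0.2093 0.158 ] yaw 1.566 q6 0.21 -> travel [0.003, 0.002, 0.17] angular [-0.003, 0.0, -0.005] rows 1.4
[[320.82675066 263.94991391]
 [161.40953003 265.46952192]]
t 5.3 p [0.6218 0.2105 0.1583] yaw 1.568 q6 0.21 -> travel [-0.0, 0.003, 0.171] angular [-0.003, -0.0, -0.003] rows 1.4
```

View pics/w3.png

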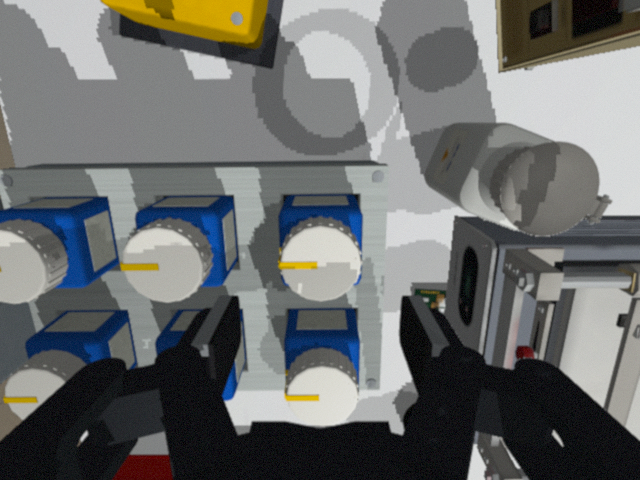

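Call:
{"fn": "carry_out", "kwargs": {"series": [{"travel": [0, 0.002, 0.1], "angular": [0, 0, 0]}, {"travel": [0, 0.002, 0.17], "angular": [0, 0, 0]}, {"travel": [0, 0.002, 0.17], "angular": [0, 0, 0]}]}}

```text
clock: 5.6
position: [0.6186, 0.2115, 0.0861]
eef_rot: [0.707, 0.707, -0.004, -0.003]
wrist_force: [0.0, -0.1, -1.7]
grip_width: 0.064
gripper_force: 0.0
```

Call:
{"fn": "carry_out", "kwargs": {"series": [{"travel": [0, 0, 0], "angular": [0, 0, 0]}, {"travel": [0, 0, 0], "angular": [0, 0, 0]}, {"travel": [0, 0, 0], "angular": [0, 0, 0]}, {"travel": [0, 0, 0], "angular": [0, 0, 0]}, {"travel": [0, 0, 0], "angular": [0, 0, 0]}], "jaw": 0.3, "force": 25}}

```text
clock: 6.1
position: [0.6242, 0.2108, 0.0933]
eef_rot: [0.708, 0.706, 0.001, 0.0]
wrist_force: [-0.9, 0.9, 1.4]
grip_width: 0.0427
gripper_force: 28.4
```

```bash
python3 -c "
from h import *
s=manip.state();print(s['ft_torque'],s['wrist_force'],s['grip_width'],s['position'])"
```

```text
[0.09774623 0.04842042 0.02448359] [-0.94296468  0.94790456  1.44080905] 0.04270066677228406 [0.62419876 0.21075412 0.09328187]
```

Call:
{"fn": "carry_out", "kwargs": {"series": [{"travel": [0, 0, 0], "angular": [0, 0, -0.05]}, {"travel": [0, 0, 0], "angular": [0, 0, -0.1]}, {"travel": [0, 0, 0], "angular": [0, 0, -0.15]}, {"travel": [0, 0, 0], "angular": [0, 0, -0.2]}, {"travel": [0, 0, 0], "angular": [0, 0, -0.22]}, {"travel": [0, 0, 0], "angular": [0, 0, -0.22]}]}}

```text
clock: 6.7
position: [0.624, 0.2106, 0.0932]
eef_rot: [0.622, 0.783, 0.0, 0.0]
wrist_force: [-2.7, -0.3, 5.6]
grip_width: 0.0428
gripper_force: 28.7
```

```bash
cat > s.py <<'E'
from h import *
s=manip.state();print(s['ft_torque'].round(3),s['wrist_force'].round(1),round(s['grip_width'],4))
go([0.6228,0.2104,0.16],1.571)
E
python3 s.py
```

```text
[-0.007  0.485  0.045] [-2.7 -0.3  5.6] 0.0428
t 6.7 p [0.624  0.2106 0.0932] yaw 1.799 q6 -0.02 -> travel [0.0, -0.003, -0.167] angular [0.001, -0.0, 0.217] rows 1.5
```

Call:
{"fn": "carry_out", "kwargs": {"series": [{"travel": [0, 0, 0], "angular": [0, 0, -0.06]}, {"travel": [0, 0, 0], "angular": [0, 0, -0.12]}, {"travel": [0, 0, 0], "angular": [0, 0, -0.18]}, {"travel": [0, 0, 0], "angular": [0, 0, -0.24]}, {"travel": [0, 0, 0], "angular": [0, 0, -0.3]}, {"travel": [0, 0, 0], "angular": [0, 0, -0.36]}, {"travel": [0, 0, 0], "angular": [0, 0, -0.36]}]}}

```text
clock: 7.4
position: [0.6238, 0.2105, 0.0933]
eef_rot: [0.464, 0.886, 0.0, 0.0]
wrist_force: [-3.6, 0.1, 6.9]
grip_width: 0.0429
gripper_force: 28.9
```

```bash
python3 s.py; python3 -c "
from h import *
r=cam('top','t2');a=r['img'][185:330,170:345,::-1]; cv2.imwrite('pics/t2c.png',cv2.resize(a,None,fx=4,fy=4,interpolation=cv2.INTER_CUBIC))"
```

```text
[-0.088  0.725  0.061] [-3.6  0.1  6.9] 0.0429
t 7.4 p [0.6238 0.2105 0.0933] yaw 2.177 q6 -0.4 -> travel [0.001, -0.002, -0.167] angular [0.0, 0.0, 0.578] rows 4.0
```

Call:
{"fn": "carry_out", "kwargs": {"series": [{"travel": [0, 0, -0.02], "angular": [0, 0, 0]}, {"travel": [0, 0, -0.06], "angular": [0, 0, 0]}, {"travel": [0, 0, -0.12], "angular": [0, 0, 0]}, {"travel": [0, 0, -0.2], "angular": [0, 0, 0]}, {"travel": [0, 0, -0.26], "angular": [0, 0, 0]}, {"travel": [0, 0, -0.26], "angular": [0, 0, 0]}]}}

```text
clock: 8.05
position: [0.6267, 0.211, 0.2022]
eef_rot: [0.464, 0.886, 0.003, 0.004]
wrist_force: [-0.2, 0.4, -1.8]
grip_width: 0.043
gripper_force: 28.1
```

```bash
cat > tray.py <<'E'
from h import *
def tray(save=None):
    r=cam("top",save); hsv=cv2.cvtColor(r["img"],cv2.COLOR_RGB2HSV).astype(int); H,S,V=hsv[...,0],hsv[...,1],hsv[...,2]
    m=(((H<6)|(H>174))&(S>150)&(V>60)).astype(np.uint8)
    m=cv2.morphologyEx(m,cv2.MORPH_CLOSE,np.ones((3,3)))
    m[:,:350]=0; m[:,470:]=0; m[340:]=0; m[:190]=0
    n,l,st,c=cv2.connectedComponentsWithStats(m); i=1+np.argmax(st[1:,4]); k=np.where(l==i)
    # rim plane rectangle
    P=back(r,np.c_[k[1],k[0]],.03)[:,:2]
    c,w,a=cv2.minAreaRect((P*1000).astype(np.float32)); print("tray c",np.round(c,1),"size",np.round(w,1),"ang",round(a,1),"area",st[i,4]); return r
if __name__=="__main__": tray()
E
python3 tray.py; python3 s.py; python3 -c "
from h import *
go([0.611,-0.099,0.2],2.177); go([0.611,-0.099,0.2],2.0)
r=cam('wrist','w4')"
```

```text
tray c [541.5 -98. ] size [237.6 128.5] ang 0.1 area 5912
[0.031 0.021 0.025] [ 0.4 -0.4 -3.6] 0.0427
t 8.1 p [0.6253 0.2107 0.1991] yaw 2.176 q6 -0.4 -> travel [0.003, -0.006, 0.098] angular [0.005, 0.001, 0.577] rows 4.0
t 8.1 p [0.6253 0.2107 0.1991] yaw 2.176 q6 -0.4 -> travel [-0.617, -0.47, -0.003] angular [0.005, 0.002, -0.001] rows 6.2
t 8.1 p [0.6253 0.2107 0.1991] yaw 2.176 q6 -0.4 -> travel [-0.617, -0.47, -0.003] angular [0.005, 0.002, 0.168] rows 6.2
```

View pics/w4.png

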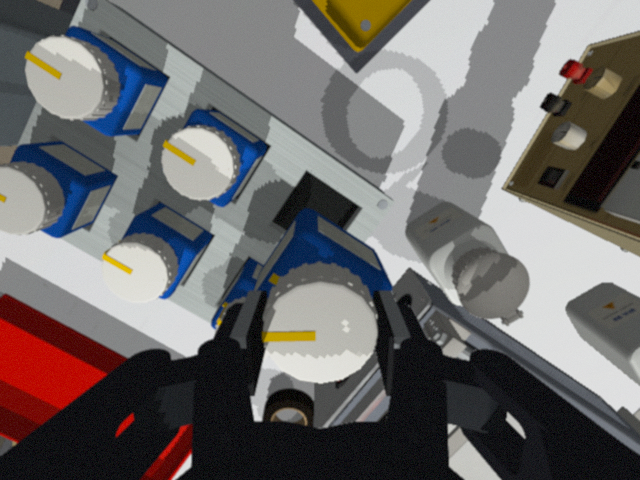

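Call:
{"fn": "carry_out", "kwargs": {"series": [{"travel": [-0.06, -0.046, 0], "angular": [0, 0, 0]}, {"travel": [-0.14, -0.107, 0], "angular": [0, 0, 0]}, {"travel": [-0.22, -0.168, 0], "angular": [0, 0, 0]}, {"travel": [-0.3, -0.229, 0], "angular": [0, 0, 0]}, {"travel": [-0.38, -0.29, 0], "angular": [0, 0, 0]}, {"travel": [-0.46, -0.351, 0], "angular": [0, 0, 0]}, {"travel": [-0.54, -0.412, 0], "angular": [0, 0, 0]}, {"travel": [-0.6, -0.458, 0], "angular": [0, 0, 0]}, {"travel": [-0.617, -0.47, 0], "angular": [0, 0, 0]}, {"travel": [-0.617, -0.47, 0], "angular": [0, 0, 0]}]}}

```text
clock: 9.15
position: [0.6082, -0.1005, 0.1939]
eef_rot: [0.465, 0.885, -0.0, -0.002]
wrist_force: [-0.7, 0.8, -3.0]
grip_width: 0.0427
gripper_force: 28.1
```

```bash
python3 -c "
from h import *
go([0.611,-0.098,0.0645],2.177)"
```

```text
t 9.15 p [ 0.6082 -0.1005  0.1939] yaw 2.173 q6 -0.89 -> travel [0.0, 0.01, 0.323] angular [-0.002, -0.003, -0.003] rows 2.6
```

Call:
{"fn": "carry_out", "kwargs": {"series": [{"travel": [0, 0.005, 0.1], "angular": [0, 0, 0]}, {"travel": [0, 0.005, 0.2], "angular": [0, 0, 0]}, {"travel": [0, 0.005, 0.28], "angular": [0, 0, 0]}, {"travel": [0, 0.005, 0.3], "angular": [0, 0, 0]}, {"travel": [0, 0.005, 0.3], "angular": [0, 0, 0]}, {"travel": [0, 0.005, 0.3], "angular": [0, 0, 0]}]}}

```text
clock: 9.75
position: [0.6123, -0.0978, 0.0777]
eef_rot: [0.464, 0.886, 0.0, 0.001]
wrist_force: [0.5, 0.4, -2.5]
grip_width: 0.0431
gripper_force: 28.0
```

```bash
python3 -c "
from h import *
go([0.611,-0.098,0.0635],2.177)"
```

```text
t 9.75 p [ 0.6123 -0.0978  0.0777] yaw 2.177 q6 -0.89 -> travel [0.002, -0.003, 0.036] angular [0.001, 0.002, -0.0] rows 0.3
```

Call:
{"fn": "carry_out", "kwargs": {"series": [{"travel": [0, 0, 0.02], "angular": [0, 0, 0]}, {"travel": [0, 0, 0.033], "angular": [0, 0, 0]}, {"travel": [0, 0, 0.037], "angular": [0, 0, 0]}, {"travel": [0, 0, 0.037], "angular": [0, 0, 0]}]}}

```text
clock: 10.15
position: [0.6117, -0.0987, 0.0623]
eef_rot: [0.464, 0.886, 0.0, 0.001]
wrist_force: [-0.4, -1.1, 2.2]
grip_width: 0.0426
gripper_force: 28.4
```

Call:
{"fn": "carry_out", "kwargs": {"series": [{"travel": [0, 0, 0], "angular": [0, 0, 0]}, {"travel": [0, 0, 0], "angular": [0, 0, 0]}, {"travel": [0, 0, 0], "angular": [0, 0, 0]}, {"travel": [0, 0, -0.1], "angular": [0, 0, 0]}, {"travel": [0, 0, -0.2], "angular": [0, 0, 0]}, {"travel": [0, 0, -0.25], "angular": [0, 0, 0]}, {"travel": [0, 0, -0.25], "angular": [0, 0, 0]}], "jaw": 0.7}}

```text
clock: 10.85
position: [0.6138, -0.099, 0.1661]
eef_rot: [0.464, 0.886, 0.001, 0.004]
wrist_force: [0.6, -0.2, 0.6]
grip_width: 0.06
gripper_force: 0.0
```

```bash
python3 -c "
from h import *
go([0.6233,0.1254,0.16],1.571)"
```

```text
t 10.85 p [ 0.6138 -0.099   0.1661] yaw 2.176 q6 -0.89 -> travel [0.448, 0.339, 0.014] angular [0.007, 0.004, 0.578] rows 4.5
```

Call:
{"fn": "carry_out", "kwargs": {"series": [{"travel": [0.448, 0.339, 0.014], "angular": [0.005, 0.003, 0.578]}, {"travel": [0.448, 0.339, 0.014], "angular": [0.005, 0.003, 0.578]}, {"travel": [0.448, 0.339, 0.014], "angular": [0.005, 0.003, 0.578]}, {"travel": [0.448, 0.339, 0.014], "angular": [0.005, 0.003, 0.578]}, {"travel": [0.448, 0.339, 0.014], "angular": [0.005, 0.003, 0.578]}, {"travel": [0.448, 0.339, 0.014], "angular": [0.005, 0.003, 0.578]}, {"travel": [0.448, 0.339, 0.014], "angular": [0.005, 0.003, 0.578]}, {"travel": [0.448, 0.339, 0.014], "angular": [0.005, 0.003, 0.578]}], "jaw": 0.75}}

```text
clock: 11.65
position: [0.6202, 0.1252, 0.1546]
eef_rot: [0.707, 0.707, -0.002, -0.003]
wrist_force: [0.4, 0.2, 0.5]
grip_width: 0.0642
gripper_force: 0.0
```

```bash
python3 -c "
from h import *
go([0.6233,0.1254,0.092],1.571)"; python3 tray.py
```

```text
t 11.65 p [0.6202 0.1252 0.1546] yaw 1.57 q6 0.07 -> travel [0.0, 0.009, 0.157] angular [-0.007, -0.001, -0.001] rows 1.3
tray c [541.5 -98. ] size [237.6 128.5] ang 0.1 area 5208
```

Call:
{"fn": "carry_out", "kwargs": {"series": [{"travel": [0, 0.003, 0.08], "angular": [-0.003, 0, 0]}, {"travel": [0, 0.003, 0.15], "angular": [-0.003, 0, 0]}, {"travel": [0, 0.003, 0.165], "angular": [-0.003, 0, 0]}, {"travel": [0, 0.003, 0.165], "angular": [-0.003, 0, 0]}]}}

```text
clock: 12.1
position: [0.6204, 0.1251, 0.0884]
eef_rot: [0.708, 0.707, -0.002, -0.002]
wrist_force: [-0.3, -0.1, 0.9]
grip_width: 0.0642
gripper_force: 0.0
```

Call:
{"fn": "carry_out", "kwargs": {"series": [{"travel": [0, 0, 0], "angular": [0, 0, 0]}, {"travel": [0, 0, 0], "angular": [0, 0, 0]}, {"travel": [0, 0, 0], "angular": [0, 0, 0]}, {"travel": [0, 0, 0], "angular": [0, 0, 0]}, {"travel": [0, 0, 0], "angular": [0, 0, 0]}, {"travel": [0, 0, 0], "angular": [0, 0, -0.05]}, {"travel": [0, 0, 0], "angular": [0, 0, -0.1]}, {"travel": [0, 0, 0], "angular": [0, 0, -0.15]}, {"travel": [0, 0, 0], "angular": [0, 0, -0.2]}, {"travel": [0, 0, 0], "angular": [0, 0, -0.22]}, {"travel": [0, 0, 0], "angular": [0, 0, -0.22]}], "jaw": 0.3}}

```text
clock: 13.2
position: [0.6228, 0.1261, 0.0917]
eef_rot: [0.621, 0.784, 0.001, -0.0]
wrist_force: [-0.9, -1.2, 7.4]
grip_width: 0.0431
gripper_force: 26.5
```

```bash
python3 s.py
```

```text
[-0.319  0.11   0.074] [-0.9 -1.2  7.4] 0.0431
t 13.2 p [0.6228 0.1261 0.0917] yaw 1.802 q6 -0.16 -> travel [0.205, 0.048, -0.17] angular [0.001, -0.001, 0.22] rows 2.2
```

Call:
{"fn": "carry_out", "kwargs": {"series": [{"travel": [0, 0, 0], "angular": [0, 0, -0.05]}, {"travel": [0, 0, 0], "angular": [0, 0, -0.1]}, {"travel": [0, 0, 0], "angular": [0, 0, -0.14]}, {"travel": [0, 0, 0], "angular": [0, 0, -0.14]}]}}

```text
clock: 13.6
position: [0.6227, 0.1261, 0.0917]
eef_rot: [0.562, 0.827, 0.0, -0.0]
wrist_force: [-0.6, -1.8, 6.4]
grip_width: 0.0429
gripper_force: 26.6
```

```bash
python3 s.py
```

```text
[-0.387  0.23   0.084] [-0.6 -1.8  6.4] 0.0429
t 13.6 p [0.6227 0.1261 0.0917] yaw 1.949 q6 -0.3 -> travel [0.196, 0.078, -0.17] angular [0.001, -0.001, 0.361] rows 2.5
```

Call:
{"fn": "carry_out", "kwargs": {"series": [{"travel": [0, 0, 0], "angular": [0, 0, -0.06]}, {"travel": [0, 0, 0], "angular": [0, 0, -0.12]}, {"travel": [0, 0, 0], "angular": [0, 0, -0.18]}, {"travel": [0, 0, 0], "angular": [0, 0, -0.22]}, {"travel": [0, 0, 0], "angular": [0, 0, -0.22]}]}}

```text
clock: 14.1
position: [0.6226, 0.126, 0.0918]
eef_rot: [0.463, 0.887, 0.0, -0.0]
wrist_force: [-1.0, -1.8, 7.8]
grip_width: 0.0431
gripper_force: 26.6
```

```bash
cat > st.py <<'E'
from h import *
s=manip.state();print(s['ft_torque'].round(3),s['wrist_force'].round(1),round(s['grip_width'],4))
r=cam("wrist","st")
def stripe(im):
    h=cv2.cvtColor(im,cv2.COLOR_RGB2HSV); m=cv2.inRange(h,(18,110,110),(34,255,255)); m[:300]=0; m[:,:230]=0; m[:,410:]=0
    n,l,st,c=cv2.connectedComponentsWithStats(m); i=1+np.argmax(st[1:,4]); k=np.where(l==i)
    (vx,vy,_,_)=cv2.fitLine(np.c_[k[1],k[0]].astype(np.float32),cv2.DIST_L2,0,.01,.01).ravel()
    print("stripe at",c[i].round(),"area",st[i,4],"image angle",round(float(np.arctan(vy/vx)),3))
print("ref");stripe(cv2.imread("pics/w4.png")[:,:,::-1]); print("now"); stripe(r["img"])
E
python3 st.py; python3 s.py
```

```text
[-0.437  0.241  0.032] [-1.  -1.8  7.8] 0.0431
ref
stripe at [290. 336.] area 490 image angle -0.031
now
stripe at [289. 336.] area 515 image angle -0.005
[-0.449  0.174  0.019] [-0.7 -2.7  7. ] 0.0432
t 14.15 p [0.6226 0.1261 0.0918] yaw 2.179 q6 -0.53 -> travel [0.173, 0.121, -0.17] angular [0.0, -0.001, 0.58] rows 4.1
```

Call:
{"fn": "carry_out", "kwargs": {"series": [{"travel": [0, 0, -0.02], "angular": [0, 0, 0]}, {"travel": [0, 0, -0.06], "angular": [0, 0, 0]}, {"travel": [0, 0, -0.12], "angular": [0, 0, 0]}, {"travel": [0, 0, -0.2], "angular": [0, 0, 0]}, {"travel": [0, 0, -0.25], "angular": [0, 0, 0]}, {"travel": [0, 0, -0.25], "angular": [0, 0, 0]}]}}

```text
clock: 14.75
position: [0.624, 0.1266, 0.1948]
eef_rot: [0.463, 0.886, 0.002, 0.002]
wrist_force: [1.5, 0.1, -3.2]
grip_width: 0.043
gripper_force: 26.4
```

```bash
python3 tray.py; python3 -c "
from h import *
go([0.5415,-0.098,0.19],2.179)"
```

```text
tray c [541.5 -98. ] size [237.6 128.5] ang 0.1 area 5209
t 14.8 p [0.6228 0.1265 0.1921] yaw 2.178 q6 -0.53 -> travel [-0.345, -0.487, 0.004] angular [0.002, -0.001, -0.001] rows 4.8
```

Call:
{"fn": "carry_out", "kwargs": {"series": [{"travel": [-0.035, -0.05, 0], "angular": [0, 0, 0]}, {"travel": [-0.09, -0.127, 0], "angular": [0, 0, 0]}, {"travel": [-0.15, -0.212, 0], "angular": [0, 0, 0]}, {"travel": [-0.21, -0.297, 0], "angular": [0, 0, 0]}, {"travel": [-0.27, -0.38, 0], "angular": [0, 0, 0]}, {"travel": [-0.32, -0.45, 0], "angular": [0, 0, 0]}, {"travel": [-0.345, -0.487, 0], "angular": [0, 0, 0]}, {"travel": [-0.345, -0.487, 0], "angular": [0, 0, 0]}, {"travel": [-0.345, -0.487, 0.1], "angular": [0, 0, 0]}, {"travel": [-0.345, -0.487, 0.2], "angular": [0, 0, 0]}, {"travel": [-0.345, -0.487, 0.28], "angular": [0, 0, 0]}, {"travel": [-0.345, -0.487, 0.28], "angular": [0, 0, 0]}]}}

```text
clock: 16.0
position: [0.5349, -0.0954, 0.0711]
eef_rot: [0.463, 0.886, -0.001, -0.008]
wrist_force: [-0.9, 0.4, -2.6]
grip_width: 0.043
gripper_force: 26.8
```

```bash
python3 tray.py; python3 -c "
from h import *
go([0.5415,-0.098,0.0615],2.179)"
```

```text
tray c [555.5 -41.6] size [ 58.5 225.4] ang 76.7 area 1272
t 16.05 p [ 0.5373 -0.0963  0.0743] yaw 2.179 q6 -0.93 -> travel [-0.01, 0.006, 0.032] angular [-0.006, -0.009, -0.0] rows 0.3
```

Call:
{"fn": "carry_out", "kwargs": {"series": [{"travel": [0, 0.004, 0], "angular": [0, 0, 0]}, {"travel": [0, 0.004, 0.01], "angular": [0, 0, 0]}, {"travel": [0, 0.004, 0.02], "angular": [0, 0, 0]}, {"travel": [0, 0.004, 0.03], "angular": [0, 0, 0]}, {"travel": [0, 0.004, 0.035], "angular": [0, 0, 0]}, {"travel": [0, 0.004, 0.035], "angular": [0, 0, 0]}]}}

```text
clock: 16.65
position: [0.5412, -0.0971, 0.0633]
eef_rot: [0.463, 0.886, -0.0, -0.002]
wrist_force: [-0.8, -0.2, -2.1]
grip_width: 0.0432
gripper_force: 26.8
```

Still hanging (−2.1 N); 2 mm further, release, rise.

Call:
{"fn": "carry_out", "kwargs": {"series": [{"travel": [0, 0, 0.003], "angular": [0, 0, 0]}, {"travel": [0, 0, 0.006], "angular": [0, 0, 0]}, {"travel": [0, 0, 0.006], "angular": [0, 0, 0]}]}}

```text
clock: 16.95
position: [0.5413, -0.0972, 0.061]
eef_rot: [0.463, 0.886, -0.0, -0.002]
wrist_force: [0.0, 0.0, -2.8]
grip_width: 0.0429
gripper_force: 26.8
```

Call:
{"fn": "carry_out", "kwargs": {"series": [{"travel": [0, 0, 0], "angular": [0, 0, 0]}, {"travel": [0, 0, 0], "angular": [0, 0, 0]}, {"travel": [0, 0, 0], "angular": [0, 0, 0]}, {"travel": [0, 0, -0.1], "angular": [0, 0, 0]}, {"travel": [0, 0, -0.2], "angular": [0, 0, 0]}, {"travel": [0, 0, -0.25], "angular": [0, 0, 0]}, {"travel": [0, 0, -0.25], "angular": [0, 0, 0]}], "jaw": 0.7}}

```text
clock: 17.65
position: [0.5445, -0.0982, 0.1658]
eef_rot: [0.463, 0.886, 0.001, 0.003]
wrist_force: [1.6, -0.3, -0.0]
grip_width: 0.0599
gripper_force: 0.0
```

```bash
python3 -c "
from h import *
go([0.5383,0.1249,0.16],1.571)"
```

```text
t 17.65 p [ 0.5445 -0.0982  0.1658] yaw 2.178 q6 -0.93 -> travel [0.467, 0.306, 0.014] angular [0.004, 0.003, 0.58] rows 4.5
```

Call:
{"fn": "carry_out", "kwargs": {"series": [{"travel": [0.467, 0.306, 0.014], "angular": [0.002, 0.001, 0.58]}, {"travel": [0.467, 0.306, 0.014], "angular": [0.002, 0.001, 0.58]}, {"travel": [0.467, 0.306, 0.014], "angular": [0.002, 0.001, 0.58]}, {"travel": [0.467, 0.306, 0.014], "angular": [0.002, 0.001, 0.58]}, {"travel": [0.467, 0.306, 0.014], "angular": [0.002, 0.001, 0.58]}, {"travel": [0.467, 0.306, 0.014], "angular": [0.002, 0.001, 0.58]}, {"travel": [0.467, 0.306, 0.014], "angular": [0.002, 0.001, 0.58]}, {"travel": [0.467, 0.306, 0.014], "angular": [0.002, 0.001, 0.58]}, {"travel": [0.467, 0.306, 0.014], "angular": [0.002, 0.001, 0.58]}], "jaw": 0.75}}

```text
clock: 18.55
position: [0.5356, 0.1247, 0.1556]
eef_rot: [0.708, 0.707, -0.001, -0.002]
wrist_force: [-0.6, -0.4, -0.5]
grip_width: 0.0644
gripper_force: 0.0
```

```bash
python3 tray.py; python3 -c "
from h import *
go([0.5383,0.1249,0.092],1.571)"
```

```text
tray c [541.5 -98.1] size [237.6 128.4] ang 0.1 area 4521
t 18.6 p [0.5357 0.1246 0.1557] yaw 1.569 q6 0.09 -> travel [0.0, 0.007, 0.159] angular [-0.005, -0.002, -0.002] rows 1.3
```

Call:
{"fn": "carry_out", "kwargs": {"series": [{"travel": [0, 0.007, 0.08], "angular": [-0.005, -0.002, 0]}, {"travel": [0, 0.007, 0.15], "angular": [-0.005, -0.002, 0]}, {"travel": [0, 0.007, 0.16], "angular": [-0.005, -0.002, 0]}, {"travel": [0, 0.007, 0.16], "angular": [-0.005, -0.002, 0]}]}}

```text
clock: 19.0
position: [0.5375, 0.1252, 0.0912]
eef_rot: [0.708, 0.707, -0.001, -0.001]
wrist_force: [0.2, 0.9, 0.7]
grip_width: 0.0636
gripper_force: 0.0
```

Call:
{"fn": "carry_out", "kwargs": {"series": [{"travel": [0, 0, 0], "angular": [0, 0, 0]}, {"travel": [0, 0, 0], "angular": [0, 0, 0]}, {"travel": [0, 0, 0], "angular": [0, 0, 0]}, {"travel": [0, 0, 0], "angular": [0, 0, 0]}, {"travel": [0, 0, 0], "angular": [0, 0, 0]}, {"travel": [0, 0, 0], "angular": [0, 0, -0.05]}, {"travel": [0, 0, 0], "angular": [0, 0, -0.1]}, {"travel": [0, 0, 0], "angular": [0, 0, -0.15]}, {"travel": [0, 0, 0], "angular": [0, 0, -0.2]}, {"travel": [0, 0, 0], "angular": [0, 0, -0.25]}, {"travel": [0, 0, 0], "angular": [0, 0, -0.28]}, {"travel": [0, 0, 0], "angular": [0, 0, -0.28]}], "jaw": 0.3}}

```text
clock: 20.2
position: [0.5384, 0.1269, 0.0936]
eef_rot: [0.596, 0.803, 0.001, -0.0]
wrist_force: [-4.2, 1.2, 8.0]
grip_width: 0.0431
gripper_force: 26.5
```

```bash
python3 st.py;python3 s.py
```

```text
[ 0.31   0.921 -0.601] [-4.2  1.2  8. ] 0.0431
ref
stripe at [290. 336.] area 490 image angle -0.031
now
stripe at [288. 336.] area 516 image angle 0.038
[ 0.325  0.89  -0.562] [-3.9  1.8  7.4] 0.0432
t 20.25 p [0.5384 0.1269 0.0936] yaw 1.863 q6 -0.2 -> travel [0.139, 0.262, -0.165] angular [0.001, -0.001, 0.279] rows 2.7
```

Call:
{"fn": "carry_out", "kwargs": {"series": [{"travel": [0, 0, 0], "angular": [0, 0, 0.01]}, {"travel": [0, 0, 0], "angular": [0, 0, 0.01]}, {"travel": [0, 0, 0], "angular": [0, 0, 0.01]}, {"travel": [0, 0, 0], "angular": [0, 0, 0.01]}, {"travel": [0, 0, -0.08], "angular": [0, 0, 0.01]}, {"travel": [0, 0, -0.16], "angular": [0, 0, 0.01]}, {"travel": [0, 0, -0.16], "angular": [0, 0, 0.01]}, {"travel": [0, 0, -0.16], "angular": [0, 0, 0.01]}], "jaw": 0.75}}

```text
clock: 21.05
position: [0.5388, 0.1261, 0.1568]
eef_rot: [0.6, 0.8, 0.001, 0.001]
wrist_force: [-0.7, 0.1, 0.3]
grip_width: 0.0641
gripper_force: 0.0
```

```bash
python3 -c "
from h import *
go([0.5378,0.2099,0.16],1.571)"
```

```text
t 21.05 p [0.5388 0.1261 0.1568] yaw 1.853 q6 -0.19 -> travel [0.202, 0.056, -0.008] angular [0.002, 0.0, 0.27] rows 1.9
```

Call:
{"fn": "carry_out", "kwargs": {"series": [{"travel": [0.1, 0.028, 0], "angular": [0, 0, 0.135]}, {"travel": [0.202, 0.056, 0], "angular": [0, 0, 0.27]}, {"travel": [0.202, 0.056, 0], "angular": [0, 0, 0.27]}, {"travel": [0.202, 0.056, 0], "angular": [0, 0, 0.27]}, {"travel": [0.202, 0.056, 0.08], "angular": [0, 0, 0.27]}, {"travel": [0.202, 0.056, 0.15], "angular": [0, 0, 0.27]}, {"travel": [0.202, 0.056, 0.163], "angular": [0, 0, 0.27]}, {"travel": [0.202, 0.056, 0.163], "angular": [0, 0, 0.27]}]}}

```text
clock: 21.85
position: [0.5359, 0.2086, 0.0891]
eef_rot: [0.707, 0.707, -0.002, -0.001]
wrist_force: [0.0, 0.1, -0.2]
grip_width: 0.0642
gripper_force: 0.0
```

Call:
{"fn": "carry_out", "kwargs": {"series": [{"travel": [0, 0, 0], "angular": [0, 0, 0]}, {"travel": [0, 0, 0], "angular": [0, 0, 0]}, {"travel": [0, 0, 0], "angular": [0, 0, 0]}, {"travel": [0, 0, 0], "angular": [0, 0, 0]}, {"travel": [0, 0, 0], "angular": [0, 0, 0]}, {"travel": [0, 0, 0], "angular": [0, 0, -0.05]}, {"travel": [0, 0, 0], "angular": [0, 0, -0.1]}, {"travel": [0, 0, 0], "angular": [0, 0, -0.15]}, {"travel": [0, 0, 0], "angular": [0, 0, -0.2]}, {"travel": [0, 0, 0], "angular": [0, 0, -0.25]}, {"travel": [0, 0, 0], "angular": [0, 0, -0.28]}, {"travel": [0, 0, 0], "angular": [0, 0, -0.28]}], "jaw": 0.3}}

```text
clock: 23.05
position: [0.5376, 0.2108, 0.0922]
eef_rot: [0.596, 0.803, 0.001, 0.0]
wrist_force: [-2.2, 2.0, 7.5]
grip_width: 0.0428
gripper_force: 27.1
```

```bash
python3 st.py;python3 s.py
```

```text
[ 0.287  0.541 -0.565] [-2.2  2.   7.5] 0.0428
ref
stripe at [290. 336.] area 490 image angle -0.031
now
stripe at [288. 334.] area 528 image angle 0.043
[ 0.23   0.507 -0.587] [-2.9  1.8  6.1] 0.0427
t 23.1 p [0.5376 0.2108 0.0922] yaw 1.863 q6 -0.06 -> travel [-0.062, 0.204, -0.169] angular [0.002, -0.001, 0.279] rows 2.2
```

Sealed. Next: E (0.4528, 0.2094).

Call:
{"fn": "carry_out", "kwargs": {"series": [{"travel": [0, 0, 0], "angular": [0, 0, 0.01]}, {"travel": [0, 0, 0], "angular": [0, 0, 0.01]}, {"travel": [0, 0, 0], "angular": [0, 0, 0.01]}, {"travel": [0, 0, 0], "angular": [0, 0, 0.01]}, {"travel": [0, 0, -0.08], "angular": [0, 0, 0.01]}, {"travel": [0, 0, -0.16], "angular": [0, 0, 0.01]}, {"travel": [0, 0, -0.16], "angular": [0, 0, 0.01]}, {"travel": [0, 0, -0.16], "angular": [0, 0, 0.01]}], "jaw": 0.75}}

```text
clock: 23.9
position: [0.5377, 0.21, 0.1556]
eef_rot: [0.6, 0.8, 0.001, 0.001]
wrist_force: [-0.3, 0.1, -0.8]
grip_width: 0.0644
gripper_force: 0.0
```

```bash
python3 -c "
from h import *
go([0.4528,0.2094,0.156],1.571)"
```

```text
t 23.9 p [0.5377 0.21   0.1556] yaw 1.853 q6 -0.05 -> travel [0.058, -0.204, -0.002] angular [0.002, 0.0, 0.27] rows 1.9
```

Call:
{"fn": "carry_out", "kwargs": {"series": [{"travel": [0.029, -0.102, 0], "angular": [0, 0, 0.135]}, {"travel": [0.058, -0.204, 0], "angular": [0, 0, 0.27]}, {"travel": [0.058, -0.204, 0], "angular": [0, 0, 0.27]}, {"travel": [0.058, -0.204, 0], "angular": [0, 0, 0.27]}, {"travel": [0.058, -0.204, 0.08], "angular": [0, 0, 0.27]}, {"travel": [0.058, -0.204, 0.15], "angular": [0, 0, 0.27]}, {"travel": [0.058, -0.204, 0.158], "angular": [0, 0, 0.27]}, {"travel": [0.058, -0.204, 0.158], "angular": [0, 0, 0.27]}]}}

```text
clock: 24.7
position: [0.4523, 0.2091, 0.0908]
eef_rot: [0.707, 0.707, -0.001, -0.0]
wrist_force: [-0.6, 0.7, 1.0]
grip_width: 0.0641
gripper_force: 0.0
```

Call:
{"fn": "carry_out", "kwargs": {"series": [{"travel": [0, 0, 0], "angular": [0, 0, 0]}, {"travel": [0, 0, 0], "angular": [0, 0, 0]}, {"travel": [0, 0, 0], "angular": [0, 0, 0]}, {"travel": [0, 0, 0], "angular": [0, 0, 0]}, {"travel": [0, 0, 0], "angular": [0, 0, 0]}, {"travel": [0, 0, 0], "angular": [0, 0, -0.05]}, {"travel": [0, 0, 0], "angular": [0, 0, -0.1]}, {"travel": [0, 0, 0], "angular": [0, 0, -0.15]}, {"travel": [0, 0, 0], "angular": [0, 0, -0.2]}, {"travel": [0, 0, 0], "angular": [0, 0, -0.25]}, {"travel": [0, 0, 0], "angular": [0, 0, -0.28]}, {"travel": [0, 0, 0], "angular": [0, 0, -0.28]}], "jaw": 0.3}}

```text
clock: 25.9
position: [0.4533, 0.2098, 0.093]
eef_rot: [0.596, 0.803, 0.001, 0.001]
wrist_force: [-2.3, 0.6, 6.8]
grip_width: 0.0429
gripper_force: 26.4
```

```bash
python3 st.py;python3 s.py
```

```text
[0.068 0.13  0.047] [-2.3  0.6  6.8] 0.0429
ref
stripe at [290. 336.] area 490 image angle -0.031
now
stripe at [288. 334.] area 514 image angle -0.022
[0.028 0.158 0.091] [-2.2 -0.8  7.2] 0.0428
t 25.95 p [0.4533 0.2098 0.093 ] yaw 1.864 q6 -0.02 -> travel [-0.121, 0.406, -0.166] angular [0.003, -0.0, 0.28] rows 3.6
```

Call:
{"fn": "carry_out", "kwargs": {"series": [{"travel": [0, 0, 0], "angular": [0, 0, -0.06]}, {"travel": [0, 0, 0], "angular": [0, 0, -0.12]}, {"travel": [0, 0, 0], "angular": [0, 0, -0.18]}, {"travel": [0, 0, 0], "angular": [0, 0, -0.24]}, {"travel": [0, 0, 0], "angular": [0, 0, -0.3]}, {"travel": [0, 0, 0], "angular": [0, 0, -0.3]}, {"travel": [0, 0, -0.03], "angular": [0, 0, -0.3]}, {"travel": [0, 0, -0.08], "angular": [0, 0, -0.3]}, {"travel": [0, 0, -0.15], "angular": [0, 0, -0.3]}, {"travel": [0, 0, -0.22], "angular": [0, 0, -0.3]}, {"travel": [0, 0, -0.25], "angular": [0, 0, -0.3]}, {"travel": [0, 0, -0.25], "angular": [0, 0, -0.3]}]}}

```text
clock: 27.15
position: [0.4534, 0.2098, 0.1936]
eef_rot: [0.463, 0.886, 0.001, 0.002]
wrist_force: [0.6, -0.1, -2.1]
grip_width: 0.0429
gripper_force: 26.9
```

```bash
python3 tray.py;  python3 -c "
from h import *
go([0.4715,-0.098,0.19],2.177)"
```

```text
tray c [541.5 -98. ] size [237.6 128.7] ang 0.1 area 4516
t 27.2 p [0.4524 0.2095 0.1917] yaw 2.178 q6 -0.33 -> travel [-0.659, -0.399, 0.004] angular [0.001, 0.001, 0.001] rows 6.2
```

Call:
{"fn": "carry_out", "kwargs": {"series": [{"travel": [-0.06, -0.036, 0], "angular": [0, 0, 0]}, {"travel": [-0.15, -0.091, 0], "angular": [0, 0, 0]}, {"travel": [-0.25, -0.151, 0], "angular": [0, 0, 0]}, {"travel": [-0.35, -0.212, 0], "angular": [0, 0, 0]}, {"travel": [-0.45, -0.272, 0], "angular": [0, 0, 0]}, {"travel": [-0.55, -0.333, 0], "angular": [0, 0, 0]}, {"travel": [-0.63, -0.381, 0], "angular": [0, 0, 0]}, {"travel": [-0.659, -0.399, 0], "angular": [0, 0, 0]}, {"travel": [-0.659, -0.399, 0], "angular": [0, 0, 0]}, {"travel": [-0.659, -0.399, 0.1], "angular": [0, 0, 0]}, {"travel": [-0.659, -0.399, 0.2], "angular": [0, 0, 0]}, {"travel": [-0.659, -0.399, 0.25], "angular": [0, 0, 0]}]}}

```text
clock: 28.4
position: [0.4684, -0.0954, 0.087]
eef_rot: [0.463, 0.886, -0.0, -0.003]
wrist_force: [-0.3, 0.1, -2.8]
grip_width: 0.0433
gripper_force: 26.9
```

Call:
{"fn": "carry_out", "kwargs": {"series": [{"travel": [0, 0, 0], "angular": [0, 0, 0]}, {"travel": [0, 0, 0.02], "angular": [0, 0, 0]}, {"travel": [0, 0, 0.04], "angular": [0, 0, 0]}, {"travel": [0, 0, 0.04], "angular": [0, 0, 0]}, {"travel": [0, 0, 0.04], "angular": [0, 0, 0]}]}}

```text
clock: 28.9
position: [0.4721, -0.0982, 0.0762]
eef_rot: [0.463, 0.886, -0.0, 0.001]
wrist_force: [-0.3, 0.4, -1.8]
grip_width: 0.0429
gripper_force: 26.9
```

```bash
python3 -c "
from h import *
go([0.4715,-0.098,0.0625],2.177)"
```

```text
t 28.9 p [ 0.4721 -0.0982  0.0762] yaw 2.178 q6 -0.98 -> travel [0.001, -0.001, 0.034] angular [0.001, 0.001, 0.001] rows 0.3
```

Call:
{"fn": "carry_out", "kwargs": {"series": [{"travel": [0, 0, 0.015], "angular": [0, 0, 0]}, {"travel": [0, 0, 0.028], "angular": [0, 0, 0]}, {"travel": [0, 0, 0.033], "angular": [0, 0, 0]}, {"travel": [0, 0, 0.033], "angular": [0, 0, 0]}]}}

```text
clock: 29.3
position: [0.4717, -0.0983, 0.0624]
eef_rot: [0.463, 0.886, -0.0, 0.0]
wrist_force: [0.4, 0.4, -2.3]
grip_width: 0.0425
gripper_force: 27.0
```

Call:
{"fn": "carry_out", "kwargs": {"series": [{"travel": [0, 0, 0], "angular": [0, 0, 0]}, {"travel": [0, 0, 0], "angular": [0, 0, 0]}, {"travel": [0, 0, 0], "angular": [0, 0, 0]}, {"travel": [0, 0, -0.1], "angular": [0, 0, 0]}, {"travel": [0, 0, -0.2], "angular": [0, 0, 0]}, {"travel": [0, 0, -0.25], "angular": [0, 0, 0]}, {"travel": [0, 0, -0.25], "angular": [0, 0, 0]}, {"travel": [0, 0, -0.25], "angular": [0, 0, 0]}], "jaw": 0.7}}

```text
clock: 30.1
position: [0.4717, -0.0981, 0.1624]
eef_rot: [0.463, 0.886, 0.0, 0.001]
wrist_force: [0.0, 1.2, 0.2]
grip_width: 0.0601
gripper_force: 0.0
```

```bash
python3 -c "
from h import *
go([0.4533,0.1244,0.16],1.571)"
```

```text
t 30.1 p [ 0.4717 -0.0981  0.1624] yaw 2.178 q6 -0.98 -> travel [0.483, 0.28, 0.006] angular [0.001, 0.001, 0.58] rows 4.5
```

Call:
{"fn": "carry_out", "kwargs": {"series": [{"travel": [0.1, 0.058, 0], "angular": [0, 0, 0.14]}, {"travel": [0.22, 0.128, 0], "angular": [0, 0, 0.28]}, {"travel": [0.34, 0.197, 0], "angular": [0, 0, 0.42]}, {"travel": [0.44, 0.255, 0], "angular": [0, 0, 0.54]}, {"travel": [0.483, 0.28, 0.006], "angular": [0, 0, 0.58]}, {"travel": [0.483, 0.28, 0.006], "angular": [0, 0, 0.58]}, {"travel": [0.483, 0.28, 0.006], "angular": [0, 0, 0.58]}, {"travel": [0.483, 0.28, 0.006], "angular": [0, 0, 0.58]}, {"travel": [0.483, 0.28, 0.1], "angular": [0, 0, 0.58]}, {"travel": [0.483, 0.28, 0.17], "angular": [0, 0, 0.58]}, {"travel": [0.483, 0.28, 0.174], "angular": [0, 0, 0.58]}, {"travel": [0.483, 0.28, 0.174], "angular": [0, 0, 0.58]}], "jaw": 0.75}}

```text
clock: 31.3
position: [0.4531, 0.1231, 0.0924]
eef_rot: [0.708, 0.706, -0.001, -0.0]
wrist_force: [0.5, -0.0, 0.2]
grip_width: 0.0637
gripper_force: 0.0
```

Call:
{"fn": "carry_out", "kwargs": {"series": [{"travel": [0, 0, 0], "angular": [0, 0, 0]}, {"travel": [0, 0, 0], "angular": [0, 0, 0]}, {"travel": [0, 0, 0], "angular": [0, 0, 0]}, {"travel": [0, 0, 0], "angular": [0, 0, 0]}, {"travel": [0, 0, 0], "angular": [0, 0, 0]}, {"travel": [0, 0, 0], "angular": [0, 0, -0.05]}, {"travel": [0, 0, 0], "angular": [0, 0, -0.1]}, {"travel": [0, 0, 0], "angular": [0, 0, -0.15]}, {"travel": [0, 0, 0], "angular": [0, 0, -0.2]}, {"travel": [0, 0, 0], "angular": [0, 0, -0.25]}, {"travel": [0, 0, 0], "angular": [0, 0, -0.28]}, {"travel": [0, 0, 0], "angular": [0, 0, -0.28]}], "jaw": 0.3}}

```text
clock: 32.5
position: [0.4541, 0.1248, 0.0942]
eef_rot: [0.596, 0.803, 0.001, 0.001]
wrist_force: [-3.8, 0.1, 6.5]
grip_width: 0.0428
gripper_force: 26.2
```

```bash
python3 st.py;python3 s.py
```

```text
[ 0.099  0.512 -0.025] [-3.8  0.1  6.5] 0.0428
ref
stripe at [290. 336.] area 490 image angle -0.031
now
stripe at [288. 330.] area 521 image angle 0.049
[ 0.097  0.427 -0.024] [-1.1 -0.2  5.7] 0.0428
t 32.55 p [0.4541 0.1248 0.0942] yaw 1.864 q6 -0.19 -> travel [0.083, 0.466, -0.164] angular [0.002, 0.0, 0.28] rows 4.0
```

Call:
{"fn": "carry_out", "kwargs": {"series": [{"travel": [0, 0, 0], "angular": [0, 0, -0.04]}, {"travel": [0, 0, 0], "angular": [0, 0, -0.08]}, {"travel": [0, 0, 0], "angular": [0, 0, -0.1]}, {"travel": [0, 0, 0], "angular": [0, 0, -0.1]}]}}

```text
clock: 32.95
position: [0.4544, 0.1238, 0.0942]
eef_rot: [0.554, 0.833, 0.0, 0.001]
wrist_force: [-2.0, -5.0, 5.3]
grip_width: 0.0429
gripper_force: 26.1
```

```bash
python3 st.py;python3 s.py
```

```text
[-0.685  0.267 -0.523] [-2.  -5.   5.3] 0.0429
ref
stripe at [290. 336.] area 490 image angle -0.031
now
stripe at [288. 324.] area 528 image angle 0.132
[-0.733  0.268 -0.599] [-2.2 -3.6  5.2] 0.0431
t 33.0 p [0.4544 0.1238 0.0942] yaw 1.968 q6 -0.3 -> travel [0.036, 0.472, -0.164] angular [0.002, 0.002, 0.379] rows 4.0
```

Call:
{"fn": "carry_out", "kwargs": {"series": [{"travel": [0, 0, 0], "angular": [0, 0, 0.01]}, {"travel": [0, 0, 0], "angular": [0, 0, 0.01]}, {"travel": [0, 0, 0], "angular": [0, 0, 0.01]}, {"travel": [0, 0, 0], "angular": [0, 0, 0.01]}, {"travel": [0, 0, -0.1], "angular": [0, 0, 0.01]}, {"travel": [0, 0, -0.2], "angular": [0, 0, 0.01]}, {"travel": [0, 0, -0.2], "angular": [0, 0, 0.01]}, {"travel": [0, 0, -0.2], "angular": [0, 0, 0.01]}], "jaw": 0.85}}

```text
clock: 33.8
position: [0.4542, 0.1247, 0.1738]
eef_rot: [0.558, 0.83, 0.001, 0.001]
wrist_force: [-0.7, -0.1, -0.6]
grip_width: 0.0725
gripper_force: 0.0
```

```bash
python3 -c "
from h import *
from tray import tray
go([0.546,0.385,0.18],2.02)
r=tray();t=r['img'][185:335,240:460,::-1]; cv2.imwrite('pics/t3c.png',cv2.resize(t,None,fx=3.5,fy=3.5,interpolation=cv2.INTER_CUBIC))"
```

```text
t 33.8 p [0.4542 0.1247 0.1738] yaw 1.958 q6 -0.29 -> travel [0.516, 0.459, -0.015] angular [0.003, 0.001, -0.059] rows 5.5
tray c [541.4 -98.1] size [237.7 128.5] ang 0.2 area 3833
```

View pics/t3c.png

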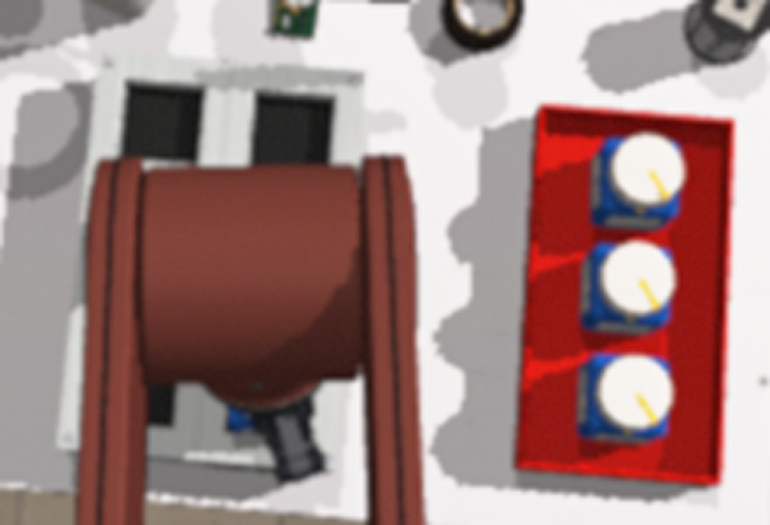

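Call:
{"fn": "carry_out", "kwargs": {"series": [{"travel": [0.08, 0.071, -0.015], "angular": [0, 0, -0.059]}, {"travel": [0.18, 0.16, -0.015], "angular": [0, 0, -0.059]}, {"travel": [0.28, 0.249, -0.015], "angular": [0, 0, -0.059]}, {"travel": [0.38, 0.338, -0.015], "angular": [0, 0, -0.059]}, {"travel": [0.47, 0.418, -0.015], "angular": [0, 0, -0.059]}, {"travel": [0.516, 0.459, -0.015], "angular": [0, 0, -0.059]}, {"travel": [0.516, 0.459, -0.015], "angular": [0, 0, -0.059]}, {"travel": [0.516, 0.459, -0.015], "angular": [0, 0, -0.059]}, {"travel": [0.516, 0.459, -0.015], "angular": [0, 0, -0.059]}], "jaw": 0.95}}

```text
clock: 34.75
position: [0.5445, 0.3836, 0.177]
eef_rot: [0.532, 0.847, -0.001, -0.0]
wrist_force: [-0.5, 0.2, 0.8]
grip_width: 0.0815
gripper_force: 0.0
```

```bash
python3 -c "
from h import *
go([0.5455,0.385,0.057],2.02)
r=cam('wrist'); hs=cv2.cvtColor(r['img'],cv2.COLOR_RGB2HSV).astype(int)
m=(((hs[...,0]<6)|(hs[...,0]>174))&(hs[...,1]>150)&(hs[...,2]>60)).astype(np.uint8)
n,l,st,c=cv2.connectedComponentsWithStats(m)
for i in range(1,n):
  if st[i,4]>300: print(st[i],c[i],back(r,[c[i]],.089))
q=cam('top');a=q['img'][185:330,170:345,::-1]; cv2.imwrite('pics/t4c.png',cv2.resize(np.vstack([a]),None,fx=4,fy=4,interpolation=cv2.INTER_CUBIC))
go([0.5455,0.385,0.057],2.02)
cv2.imwrite('pics/w5.png',r['img'][...,::-1])"
```

```text
t 34.75 p [0.5445 0.3836 0.177 ] yaw 2.019 q6 0.05 -> travel [0.002, 0.005, 0.3] angular [-0.003, 0.001, -0.0] rows 2.4
[ 294  210   57   57 2486] [322.16452132 238.10740145] [[0.54450928 0.38652552 0.089     ]]
t 34.85 p [0.545  0.3835 0.1782] yaw 2.019 q6 0.05 -> travel [0.003, 0.003, 0.303] angular [-0.001, 0.001, -0.001] rows 2.4
```

View pics/t4c.png

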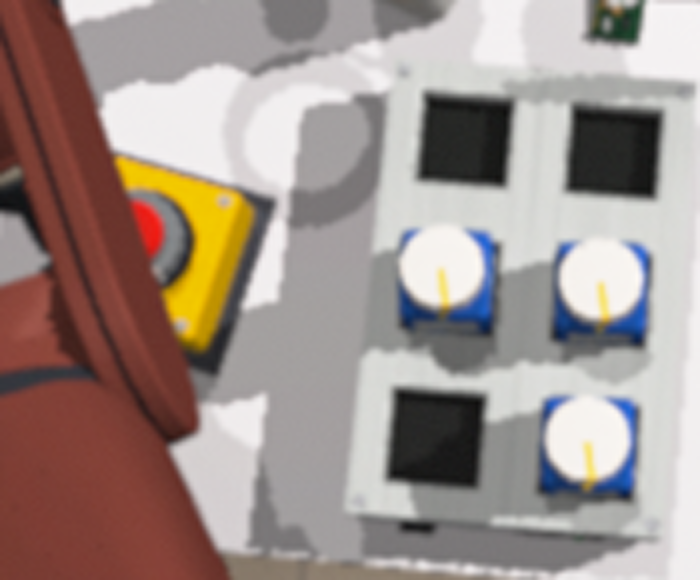

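View pics/w5.png

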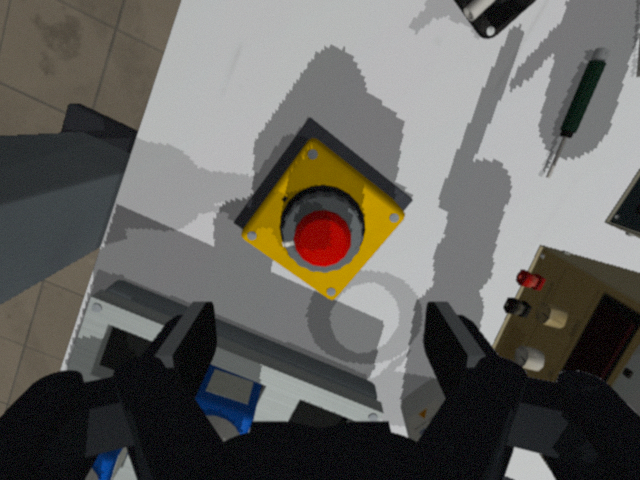

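Call:
{"fn": "carry_out", "kwargs": {"series": [{"travel": [0.006, 0.002, 0.08], "angular": [0, 0, 0]}, {"travel": [0.006, 0.002, 0.16], "angular": [0, 0, 0]}, {"travel": [0.006, 0.002, 0.22], "angular": [0, 0, 0]}, {"travel": [0.006, 0.002, 0.27], "angular": [0, 0, 0]}, {"travel": [0.006, 0.002, 0.295], "angular": [0, 0, 0]}, {"travel": [0.006, 0.002, 0.3], "angular": [0, 0, 0]}, {"travel": [0.006, 0.002, 0.3], "angular": [0, 0, 0]}]}}

```text
clock: 35.55
position: [0.5455, 0.3872, 0.0594]
eef_rot: [0.532, 0.847, 0.0, 0.0]
wrist_force: [0.6, -0.1, 0.6]
grip_width: 0.0813
gripper_force: 0.0
```

Call:
{"fn": "carry_out", "kwargs": {"series": [{"travel": [0, 0, 0], "angular": [0, 0, 0]}, {"travel": [0, 0, 0], "angular": [0, 0, 0]}, {"travel": [0, 0, 0], "angular": [0, 0, 0]}, {"travel": [0, 0, 0], "angular": [0, 0, 0]}, {"travel": [0, 0, 0], "angular": [0, 0, 0]}, {"travel": [0, 0, 0], "angular": [0, 0, 0]}], "jaw": 0.4, "force": 40}}

```text
clock: 36.15
position: [0.5444, 0.3871, 0.0606]
eef_rot: [0.532, 0.847, -0.001, -0.0]
wrist_force: [-7.1, -4.3, 9.6]
grip_width: 0.0525
gripper_force: 41.7
```

Call:
{"fn": "carry_out", "kwargs": {"series": [{"travel": [0, 0, 0], "angular": [0, 0, 0.08]}, {"travel": [0, 0, 0], "angular": [0, 0, 0.16]}, {"travel": [0, 0, 0], "angular": [0, 0, 0.25]}, {"travel": [0, 0, 0], "angular": [0, 0, 0.34]}, {"travel": [0, 0, 0], "angular": [0, 0, 0.43]}, {"travel": [0, 0, 0], "angular": [0, 0, 0.52]}, {"travel": [0, 0, 0], "angular": [0, 0, 0.61]}, {"travel": [0, 0, 0], "angular": [0, 0, 0.7]}, {"travel": [0, 0, 0], "angular": [0, 0, 0.78]}, {"travel": [0, 0, 0], "angular": [0, 0, 0.84]}, {"travel": [0, 0, 0], "angular": [0, 0, 0.89]}, {"travel": [0, 0, 0], "angular": [0, 0, 0.89]}]}}

```text
clock: 37.35
position: [0.5465, 0.3871, 0.0606]
eef_rot: [0.855, 0.518, 0.001, 0.001]
wrist_force: [-0.2, -4.3, 5.8]
grip_width: 0.0519
gripper_force: 41.6
```

```bash
python3 s.py
```

```text
[-0.708 -0.048  1.339] [-0.2 -4.3  5.8] 0.0519
t 37.35 p [0.5465 0.3871 0.0606] yaw 1.09 q6 0.98 -> travel [-0.303, 0.374, -0.247] angular [0.004, 0.0, -0.459] rows 4.3
```

Call:
{"fn": "carry_out", "kwargs": {"series": [{"travel": [0, 0, 0], "angular": [0, 0, 0]}, {"travel": [0, 0, 0], "angular": [0, 0, 0]}, {"travel": [0, 0, 0], "angular": [0, 0, 0]}, {"travel": [0, 0, 0], "angular": [0, 0, 0]}, {"travel": [0, 0, -0.08], "angular": [0, 0, 0]}, {"travel": [0, 0, -0.2], "angular": [0, 0, 0]}, {"travel": [0, 0, -0.3], "angular": [0, 0, 0]}, {"travel": [0, 0, -0.3], "angular": [0, 0, 0]}, {"travel": [0, 0, -0.3], "angular": [0, 0, 0]}], "jaw": 0.95}}

```text
clock: 38.25
position: [0.5458, 0.388, 0.1804]
eef_rot: [0.856, 0.518, 0.002, 0.0]
wrist_force: [-0.2, -0.0, -0.5]
grip_width: 0.0812
gripper_force: 0.0
```

```bash
python3 -c "
from h import *
from tray import tray
tray('t5')
r=cam('wrist'); hs=cv2.cvtColor(r['img'],cv2.COLOR_RGB2HSV).astype(int)
m=(((hs[...,0]<6)|(hs[...,0]>174))&(hs[...,1]>150)&(hs[...,2]>60)).astype(np.uint8)
n,l,st,c=cv2.connectedComponentsWithStats(m)
for i in range(1,n):
  if st[i,4]>300: print(st[i],c[i],'width',19*2*r['f']/st[i,2]/1000,[(r['Rm']@np.array([.5455,.3865,z])+r['t'])[2] for z in (.089,.097)])
q=cam('side'); a=q['img'][160:330,220:390,::-1]; b=r['img'][100:320,210:430,::-1]
cv2.imwrite('pics/f.png',np.hstack([cv2.resize(a,(400,400)),cv2.resize(b,(400,400))]))"
```

```text
tray c [541.5 -98.1] size [237.6 128.4] ang 0.1 area 3833
[  30    0  113   78 5506] [95.17126771 32.61060661] width 0.12780266648076005 [np.float64(0.24308606529643745), np.float64(0.23543919392985868)]
[ 294  217   58   57 2591] [322.58008491 245.24739483] width 0.24899485021251525 [np.float64(0.24308606529643745), np.float64(0.23543919392985868)]
```

View pics/f.png

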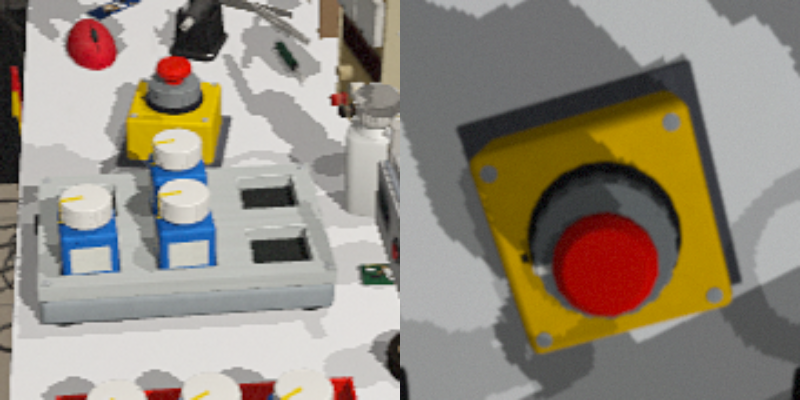

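```bash
python3 -c "
from h import *
q=cam('side')
def f(im):
  a=im[178:215,275:312].astype(int); m=(a[...,0]>150)&(a[...,1]<60); k=np.where(m); return k[0].mean()+178,k[1].mean()+275,m.sum()
print(f(cv2.imread('pics/side0.png')[...,::-1]),f(q['img']),proj(q,[[.5455,.3865,.089],[.5455,.3865,.097]])[:,1])
print(manip.state()['grip_width'])"
```

```text
(np.float64(188.9327731092437), np.float64(293.7142857142857), np.int64(119)) (np.float64(188.95), np.float64(293.6666666666667), np.int64(120)) [188.87671441 185.95759403]
0.08105653177986359
```

Button is exactly where it was at the start (up); everything is in place and the arm is clear.

```bash
python3 -c "
from plant import job
print(job.finish_job())"
```

```text
the job is handed in; nothing more can be done
None
```

I pressed and latched the stop, tested all six caps, stood the three loose-capped jars upright in the rework tray and left the three sealed ones in their nests, then twisted the collar back until the button was up and handed the job in at about 38 s; no verdict was returned.

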